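Move three metal pieces between racks in reverse order

TASK

Move the three metal pieces from the saddle rack to the empty rack with the upright pins, in reverse order: seen from the robot, the left piece goes into the right-hand bay, the middle piece into the middle bay and the right piece into the left-hand bay. Lay each one down flat across both rails, square to them, centred on the rails and midway between its pins, let go, and leave the tape measure and the pliers where they are.

Things in the scene. Friction and masses are not known exactly. Their poses are not given: they have to be found in the camera images.
- short_tube_mid (a point): short bare steel square tube, 40 x 40 mm and 90 mm long, lying flat, 0.12 kg; this point is its centre, 20 mm above its underside; y axis along its length, x axis across its width (grasp it so), z up
- long_tube_mid (a point): long thin bare steel square tube, 30 x 30 mm and 180 mm long, lying flat, 0.42 kg; this point is its centre, 15 mm above its underside; y axis along its length, x axis across its width (grasp it so), z up
- copper_bar_mid (a point): flat bare copper bar, 40 mm wide, 12 mm high and 150 mm long, 0.72 kg; this point is its centre, 6 mm above its underside; y axis along its length, x axis across its width (grasp it so), z up
- short_tube_saddle: aluminium saddle, fixed on the saddle rack, where the short square tube lies at the start (it stays and marks that place); lugs 44 mm apart, 12 mm above the rail, over the rails only: the middle of the piece is free at both sides. Origin mid-saddle on the rail top, 55 mm above the table; axes as the rack's. The piece's underside is 4 mm above this origin
- long_tube_saddle: aluminium saddle, fixed on the saddle rack, where the long thin square tube lies at the start (it stays and marks that place); lugs 34 mm apart, 12 mm above the rail, over the rails only: the middle of the piece is free at both sides. Origin mid-saddle on the rail top, 55 mm above the table; axes as the rack's. The piece's underside is 4 mm above this origin
- copper_bar_saddle: aluminium saddle, fixed on the saddle rack, where the copper bar lies at the start (it stays and marks that place); lugs 44 mm apart, 12 mm above the rail, over the rails only: the middle of the piece is free at both sides. Origin mid-saddle on the rail top, 55 mm above the table; axes as the rack's. The piece's underside is 4 mm above this origin
- saddle_rack: fixed rack where the pieces start. Two 10 mm steel rails, tops 55 mm above the table, at x = -28 and +28 mm, open between. Origin on the table under its centre; x across the rails (the way pieces lie, away from the robot), y along them to the robot's left. Places at y = +78, 0, -78 mm; which piece is at which place, and which rack stands left, varies. Gaps of 38 mm or more
- pin_rack: fixed target rack. Two 10 mm steel rails, tops 55 mm above the table, at x = -28 and +28 mm, open between. Origin on the table under its centre; x across the rails (the way pieces lie, away from the robot), y along them to the robot's left. On each rail 4 pins, 8 mm thick, 25 mm high, at y = -117, -39, 39, 117 mm; bay middles at y = 78 (left), 0, -78 (right), 70 mm clear; pieces rest on rails
- tape_measure_mid (a point): yellow and black tape measure, 64 x 71 x 34 mm, loose, a bystander; this point is its centre, z up. Mind the fixed desk lamp: its head hangs between this and the racks, near x = 0.46, y = -0.23 m, its underside 0.43 m above the table; an arm crossing there stretched out hits it, so draw in close to the base before swinging over to the racks
- pliers_mid (a point): red-handled pliers, 58 x 174 x 16 mm, lying flat, loose, a bystander; this point is its centre, y axis along it, z up
There are look-alikes about, which are no part of the job. Of the things like the part that bears short_tube_mid, leave any that is blue; of the rest the larger one is meant.

How it is judged:
By the outcome, as a careful person would: the job done as asked, in the order asked, and still so for the second after the job is handed in, with the robot touching nothing.
It also fails if it takes over 75 s, if anything falls off the work surface, if the arm or the gripper's body presses on something with over 40 N, if the wrist force passes 120 N, or if a joint passes its speed limit or range.

ROBOT

A 7-joint arm with a two-finger parallel gripper is mounted at the origin on the work surface; the furniture and walls round the work are solid. World frame = base frame: x ahead of the robot, y to its left, z up, the work surface at z = 0. Lengths are in m, angles in rad, forces in N, time in s.
With the tool pointing down it reaches from about 0.425 to 0.975 m from the base axis. Payload 16.7 kg.
Tool frame: the origin (TCP) lies at the very end of the fingers, on their centre line; the grasp point (between the pads) lies 19 mm behind it; z points along the fingers, y is the direction in which the jaws open and shut (so a half turn about z gives the same grasp; the last joint's range is limited). The gripper opens to 85 mm and grips with 20 to 120 N. Pads are 22 mm wide; open, the fingers measure 114 mm over their backs; the gripper's body (76 mm by 85 mm) begins 54 mm behind the grasp point. The pads swing forward as they close: fully open they stand 13 mm farther back than shut.
Start: joints at [-1.431, 0.426, 0.074, 1.606, -0.034, 1.111, -0.067], TCP at [0.192, 0.647, 0.231] pointing down, gripper open.
Joint ranges: [-2.85, 2.85], [-0.5, 2.14], [-1.23, 1.37], [0.21, 2.46], [-1.02, 4.16], [0.16, 2.05], [-2.73, 2.73]. Speed limits (rad/s): [1.89, 1.89, 2.39, 2.39, 3.01, 3.01, 3.01].

INTERFACE

Orientations are given as a unit quaternion [x, y, z, w].
In Python, from bench import manip gives the robot as it stands.
- The arm moves only by the tool play_rows, never from a script. Its argument "series" is text: rows parted by semicolons, each of 5 numbers parted by spaces: the shift along the world's x, y, z in cm, then the turn about the world's z in degrees, then the opening, from -1 (shut) to 1 (fully open). A call has exactly 10 rows; each row is the pose to reach, as a shift and turn from the pose commanded when the call began; what a row does not reach only later rows make up. A row lasts 1/12 s, in which the tool goes at most 41.7 mm and 7.16 degrees, less where a joint would pass 70% of its speed; a pose out of reach is approached as far as the arm can. A call with a gripper value outside its range is refused whole. The fingers move at their own pace and stop on an object; "newtons" is the grip in N (left out, the last holds). Time passes only in rows, so rows that repeat a pose let the fingers close, or fill a call up. It gives the time, the measured TCP pose, the force and the opening at its end, in the units of the state.
- manip.get_obs(): the state, without advancing time (a new reading comes with each control period).
- manip.capture(name): name is "scene" or "top" or "wrist"; returns a dict with "frame" (400x640x3 uint8, blue, green, red), "depth" (400x640 float32, m along the optical axis (not along the pixel's ray), 0 where there is no reading), "fx", "fy", "cx", "cy" (pixels), "pose" (4x4, takes a point from camera to world coordinates). Camera axes: x right, y down, z forward; pixel columns grow to the right and rows downward; lengths in m; the calibration is good to about 2 mm. A picture is of the moment at which its call begins.
- manip.finish_job(): hands the job in, once; it reports no verdict.
The state is a dict: "time": time; "q": joint angles; "joint_velocities": joint speeds; "tau": joint torques, N m; "tcp_pos": TCP position; "orientation": TCP orientation; "ft_force": force on the tool from outside, world axes, zero at the start; "wrist_torque": the same for the moment, N m; "grip_width": finger opening in m.
Only numpy, scipy, OpenCV 4.12 (cv2) and the standard library are available. Lean on these libraries where they do the work, as an engineer would, in place of code of your own. Each camera call takes 0.05 s, during which the arm holds its last target.

## Working session

There is one attempt and no reset: what is moved stays moved. The work goes in short steps, Python scripts to look and compute and a tool call to move; the robot and the scene stay as the last step left them, time stands still between calls to the robot, and variables do not carry over. Pictures are saved under pics/ and viewed, and the job is handed in when it is done.

Besides the shell and the picture viewer there is one more tool, called after "Emit:" in YAML: its name, and indented under it one key for each argument. play_rows: Moves the arm, as the interface text tells. Its arguments: {"type":"object","properties":{"series":{"type":"string"},"newtons":{"type":"number"}},"required":["series"]}

```bash
mkdir -p pics; python3 - <<'E'
from bench import manip
import cv2,pickle
o=manip.get_obs();print({k:(v if not hasattr(v,'round') else v) for k,v in o.items()})
for n in("scene","top","wrist"):
    c=manip.capture(n);cv2.imwrite(f"pics/{n}0.png",c["frame"]);pickle.dump(c,open(f"{n}0.pkl","wb"))
    print(n,c["fx"],c["cx"],c["cy"],c["pose"])
E
```

```text
{'time': 0.0, 'q': array([-1.4314985 ,  0.42679723,  0.07383958,  1.60661739, -0.03406531,
        1.11080977, -0.06703181]), 'joint_velocities': array([ 0.00049856, -0.00026818, -0.00192906,  0.00037496, -0.00040027,
       -0.00053741, -0.00176642]), 'tau': array([-2.25107644e-03, -9.49833798e+01,  3.76010925e+00, -4.63554168e+01,
        1.91988802e-02,  9.70527035e-03,  1.56593433e-04]), 'tcp_pos': array([0.19215282, 0.64663394, 0.23056218]), 'orientation': array([ 1.43866949e-01,  9.89596802e-01, -6.85750802e-04, -3.26415539e-05]), 'ft_force': array([0.20107163, 0.28383863, 0.4920713 ]), 'wrist_torque': array([ 0.02294761, -0.00016626, -0.01896359]), 'grip_width': 0.08536449150442513}
scene 393.2256514184103 325.74282164034014 207.94422410904477 [[ 0.88627347 -0.35375347  0.29896124  0.09191145]
 [-0.46311016 -0.667153    0.58346881 -0.64888573]
 [-0.00695123 -0.65556491 -0.75510683  0.88995618]
 [ 0.          0.          0.          1.        ]]
top 401.45069740732606 317.65525958076256 206.57504651504013 [[ 0.01016163 -0.99393366  0.1095108   0.28756626]
 [-0.99968372 -0.00757837  0.02397955 -0.02151933]
 [-0.02300417 -0.10971984 -0.99369631  1.22109535]
 [ 0.          0.          0.          1.        ]]
wrist 334.88969290817266 321.61053522128356 200.38464519153428 [[ 2.85105465e-01  9.13014532e-01  2.91752187e-01  1.17445582e-01]
 [ 9.58495638e-01 -2.71261545e-01 -8.77683638e-02  6.68706366e-01]
 [-9.92642587e-04  3.04666439e-01 -9.52458595e-01  3.73263306e-01]
 [ 0.00000000e+00  0.00000000e+00  0.00000000e+00  1.00000000e+00]]
```

View pics/scene0.png

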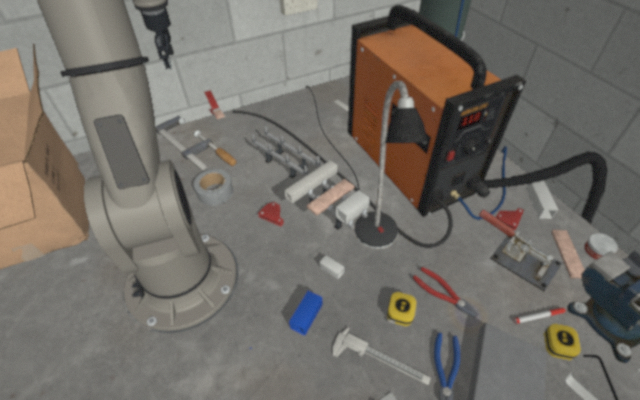

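View pics/top0.png

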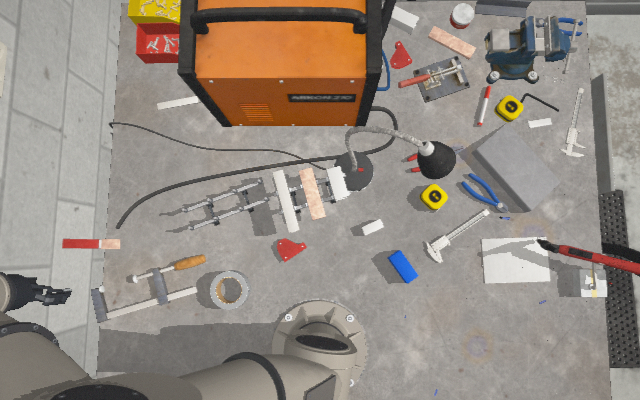

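View pics/wrist0.png

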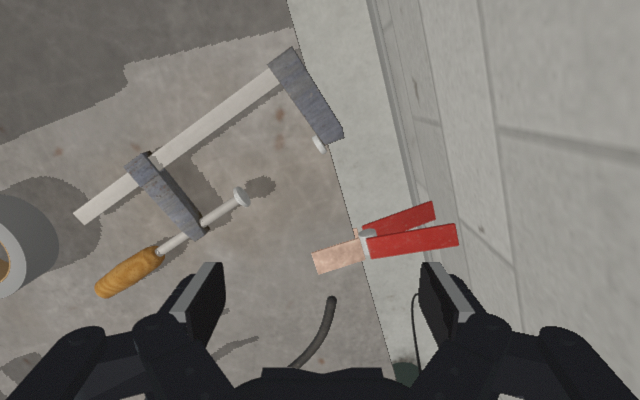

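```bash
cat > h.py <<'E'
import numpy as np,cv2,pickle
def pts(c):
    d=c["depth"];v,u=np.mgrid[0:400,0:640]
    P=np.stack([(u-c["cx"])/c["fx"]*d,(v-c["cy"])/c["fy"]*d,d],-1)
    W=P@c["pose"][:3,:3].T+c["pose"][:3,3]; W[d==0]=np.nan
    return W
def uv2xy(c,u,v,z):
    r=c["pose"][:3,:3]@np.array([(u-c["cx"])/c["fx"],(v-c["cy"])/c["fy"],1.]);t=c["pose"][:3,3]
    return t+r*(z-t[2])/r[2]
def proj(c,p):
    q=c["pose"][:3,:3].T@(np.array(p)-c["pose"][:3,3]);return c["fx"]*q[0]/q[2]+c["cx"],c["fy"]*q[1]/q[2]+c["cy"]
E
python3 - <<'E'
from h import *
for n,(a,b,cc,d) in dict(top=(150,130,390,260),scene=(230,90,430,250)).items():
    c=pickle.load(open(n+"0.pkl","rb"))
    cv2.imwrite(f"pics/{n}z.png",cv2.resize(c["frame"][b:d,a:cc],None,fx=3.3,fy=3.3,interpolation=2))
c=pickle.load(open("top0.pkl","rb"));W=pts(c)
for u,v in[(278,172),(286,200),(295,228),(312,193),(337,183),(355,172),(186,210),(250,192),(370,228),(430,196),(482,190),(435,160)]:
    print(u,v,W[v,u].round(4))
E
```

```text
278 172 [0.5121 0.1212 0.0854]
286 200 [0.4305 0.0962 0.0892]
295 228 [0.351  0.0692 0.0887]
312 193 [0.4534 0.0229 0.0732]
337 183 [ 0.4786 -0.0485  0.0994]
355 172 [ 0.524  -0.104   0.0314]
186 210 [0.4025 0.3923 0.0599]
250 192 [ 0.4661  0.2176 -0.0019]
370 228 [ 0.3564 -0.1487  0.0273]
430 196 [ 0.4522 -0.3252  0.0363]
482 190 [ 0.4769 -0.4927 -0.0012]
435 160 [ 0.4545 -0.2174  0.4974]
```

View pics/topz.png

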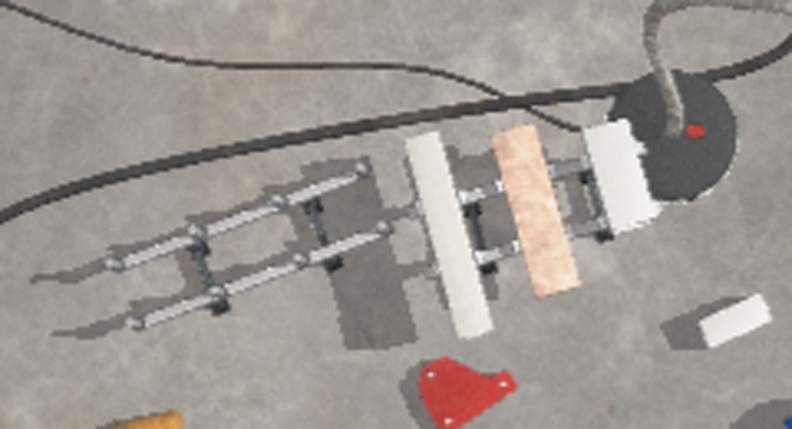

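View pics/scenez.png

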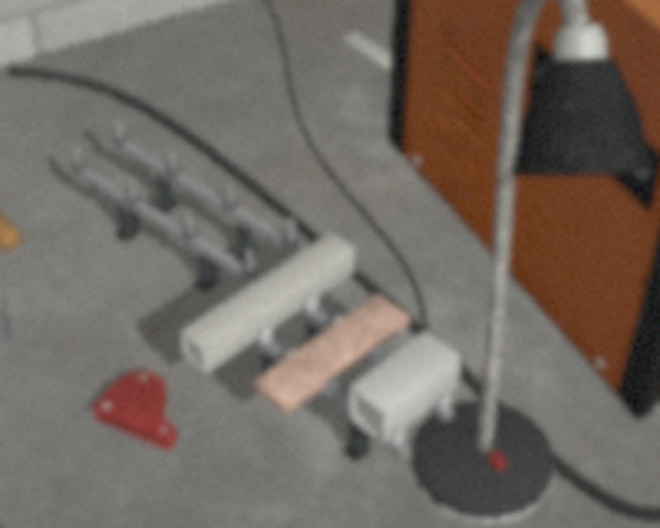

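```bash
python3 - <<'E'
from h import *
for n in("top","scene"):
    c=pickle.load(open(n+"0.pkl","rb"));W=pts(c)
    X,Y,Z=W[...,0],W[...,1],W[...,2]
    reg=(X>.3)&(X<.6)
    for nm,(y0,y1,z0,z1) in dict(long=(.045,.16,.08,.1),cop=(-.02,.07,.064,.082),short=(-.085,-.01,.09,.11)).items():
        m=reg&(Y>y0)&(Y<y1)&(Z>z0)&(Z<z1)
        m=m.astype(np.uint8)
        k,l,s,_=cv2.connectedComponentsWithStats(m);i=1+np.argmax(s[1:,4]);m=l==i
        p=np.c_[X[m],Y[m]].astype(np.float32)
        r=cv2.minAreaRect(p*1000)
        print(n,nm,m.sum(),np.round(p.mean(0),4),"z",np.median(Z[m]).round(4),[np.round(t,1) for t in r],"PCA",end=' ')
        w,v=np.linalg.eigh(np.cov(p.T));a=v[:,1];a=a*np.sign(a[0]);print(np.degrees(np.arctan2(a[1],a[0])).round(2))
        pt=proj(c,[*p.mean(0),np.median(Z[m])]);
    # lamp stem slice
    for z in(.05,.1,.15,.2,.25,.3,.35,.4,.45):
        m=(X>.35)&(X<.7)&(Y<-.04)&(Y>-.35)&(abs(Z-z)<.025)
        if m.sum()>3:print(z,m.sum(),"x",np.round([X[m].min(),X[m].max()],3),"y",np.round([Y[m].min(),Y[m].max()],3))
E
```

```text
top long 668 [0.4286 0.0981] z 0.0893 [array([429.6,  98.4]), array([180.1,  30.3]), np.float64(16.2)] PCA 16.38
top cop 730 [0.4529 0.0243] z 0.0712 [array([453.2,  24.8]), array([149.5,  53.3]), np.float64(17.1)] PCA 16.42
top short 449 [ 0.4811 -0.0485] z 0.0993 [array([481.7, -48.5]), array([90.4, 40.2]), np.float64(16.0)] PCA 16.0
0.05 1068 x [0.35 0.7 ] y [-0.35 -0.04]
0.1 541 x [0.433 0.7  ] y [-0.188 -0.04 ]
0.15 241 x [0.528 0.672] y [-0.134 -0.04 ]
0.2 274 x [0.53  0.672] y [-0.135 -0.04 ]
0.25 320 x [0.533 0.672] y [-0.135 -0.041]
0.3 377 x [0.536 0.672] y [-0.135 -0.04 ]
0.35 750 x [0.535 0.7  ] y [-0.134 -0.041]
0.4 357 x [0.529 0.7  ] y [-0.138 -0.06 ]
0.45 390 x [0.427 0.537] y [-0.264 -0.071]
scene long 564 [0.4233 0.0923] z 0.0889 [array([426.8,  95.8]), array([180.6,  33.6]), np.float64(16.9)] PCA 16.29
scene cop 638 [0.4481 0.0186] z 0.0712 [array([450.9,  21.8]), array([150.7,  54.7]), np.float64(18.4)] PCA 16.11
scene short 418 [ 0.4777 -0.0539] z 0.0992 [array([478.6, -51.6]), array([92.7, 42. ]), np.float64(16.5)] PCA 15.95
0.05 1664 x [0.35 0.7 ] y [-0.35 -0.04]
0.1 975 x [0.431 0.7  ] y [-0.199 -0.04 ]
0.15 504 x [0.525 0.7  ] y [-0.14 -0.04]
0.2 562 x [0.528 0.7  ] y [-0.14 -0.04]
0.25 518 x [0.531 0.7  ] y [-0.139 -0.043]
0.3 652 x [0.533 0.7  ] y [-0.139 -0.041]
0.35 870 x [0.532 0.7  ] y [-0.139 -0.04 ]
0.4 413 x [0.526 0.7  ] y [-0.143 -0.066]
0.45 393 x [0.424 0.533] y [-0.267 -0.075]
```

```bash
python3 - <<'E'
from h import *
c=pickle.load(open("top0.pkl","rb"));
cv2.imwrite("pics/pins.png",cv2.resize(c["frame"][170:240,170:280],None,fx=7,fy=7,interpolation=2))
c=pickle.load(open("scene0.pkl","rb"));
cv2.imwrite("pics/pins2.png",cv2.resize(c["frame"][115:185,240:340],None,fx=7,fy=7,interpolation=2))
E
```

```text
(no output)
```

View pics/pins.png

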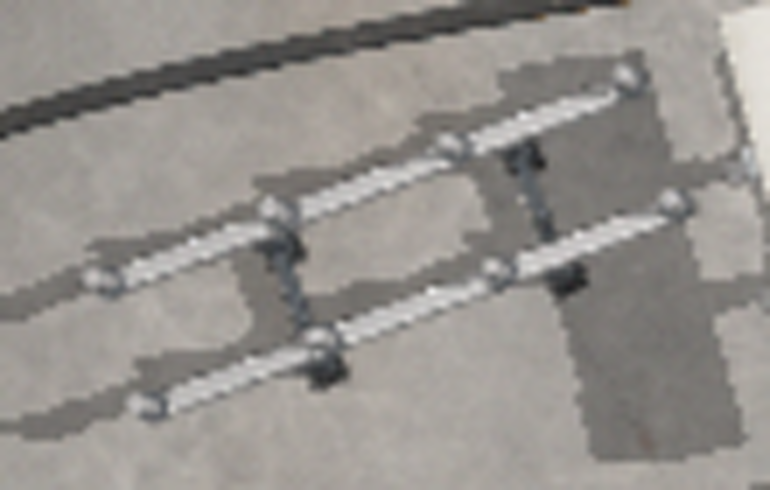

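View pics/pins2.png

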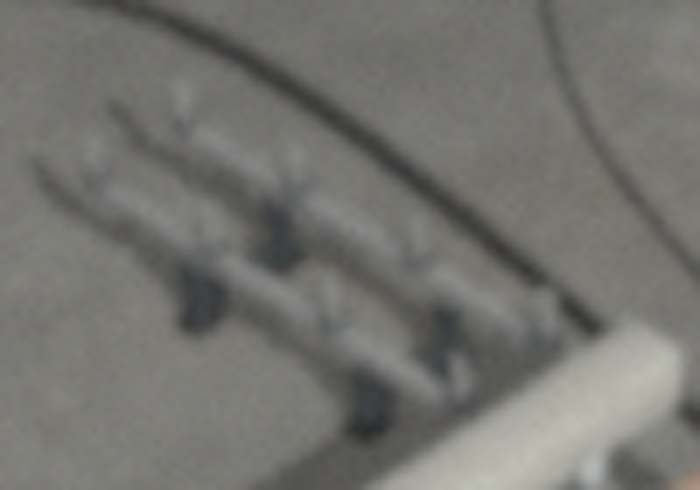

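```bash
python3 - <<'E'
from h import *
c=pickle.load(open("top0.pkl","rb"));W=pts(c);Z=W[...,2]
far=[(103,278),(276,208),(453,145),(628,76)];near=[(148,405),(320,340),(497,272),(676,202)]
mod=np.array([(28,y) for y in(117,39,-39,-117)]+[(-28,y) for y in(117,39,-39,-117)])/1000
def fit(m,w):
    mc,wc=m.mean(0),w.mean(0);A,B=m-mc,w-wc
    a=np.arctan2((A[:,0]*B[:,1]-A[:,1]*B[:,0]).sum(),(A*B).sum());R=np.array([[np.cos(a),-np.sin(a)],[np.sin(a),np.cos(a)]])
    t=wc-R@mc;res=w-(m@R.T+t);return t,np.degrees(a),res
for z in(.0675,.08):
    w=np.array([uv2xy(c,170+u/7-.5+.07,170+v/7-.43,z)[:2] for u,v in far+near])
    t,a,r=fit(mod,w);print(z,t.round(4),a.round(2),(r*1000).round(1).tolist())
print((Z>.066).sum())
m=(Z>.064)&(Z<.09)&(W[...,0]>.32)&(W[...,0]<.55)&(W[...,1]>.14)&(W[...,1]<.46)
k,l,s,ct=cv2.connectedComponentsWithStats(m.astype(np.uint8))
for i in range(1,k):
    q=W[l==i];print(s[i][4],ct[i].round(1),q.mean(0).round(4))
# saddle rack from pieces
P=np.array([[.4286,.0981],[.4529,.0243],[.4811,-.0485]]);d=P[0]-P[2];print(np.degrees(np.arctan2(-d[0],d[1])),np.linalg.norm(np.diff(P,axis=0),axis=1))
E
```

```text
0.0675 [0.4204 0.2761] 21.59 [[0.4, -0.5], [1.6, 0.8], [-0.1, 0.1], [0.8, 0.1], [-0.2, -1.1], [-1.3, 0.8], [-1.1, 0.6], [-0.0, -0.7]]
0.08 [0.419  0.2729] 21.59 [[0.6, -1.8], [1.4, 0.3], [-0.5, 0.3], [0.0, 1.2], [0.6, -2.2], [-0.9, 0.5], [-1.0, 1.1], [-0.2, 0.6]]
58092
10 [258.7 180.3] [0.4893 0.1781 0.0753]
10 [233.5 190. ] [0.4602 0.2504 0.0763]
8 [265.1 197.9] [0.4375 0.1576 0.0786]
11 [208.6 199.6] [0.4316 0.3221 0.0755]
8 [240.1 207.9] [0.4081 0.2291 0.0782]
10 [183.3 209.2] [0.403  0.3939 0.0777]
12 [214.8 217.7] [0.3794 0.3019 0.0757]
11 [189.4 227.1] [0.3516 0.3745 0.0759]
19.703325777572193 [0.07769768 0.07807099]
```

Emit:
play_rows:
  series: "2 -3.5 1 4 1;4.5 -7.5 2 8 1;7 -11.5 3 12 1;9.5 -15.5 3 16 1;12 -19.5 3 20 1;14.5 -23.5 3 24 1;17 -27.5 3 28 1;19.5 -31.5 3 32 1;21.5 -35 3 36 1;22.8 -37.1 3 38 1"
  newtons: 60

```text
time: 0.98
tcp_pos: [0.4094, 0.2928, 0.2614]
orientation: [-0.188, 0.982, 0.0, 0.0]
ft_force: [1.9, 0.6, 0.2]
grip_width: 0.0854
```

```bash
python3 - <<'E'
from bench import manip
from h import *
o=manip.get_obs();print(o["time"],o["q"].round(3),o["tcp_pos"].round(4),o["orientation"].round(4))
c=manip.capture("wrist");pickle.dump(c,open("wrist1.pkl","wb"));cv2.imwrite("pics/wrist1.png",c["frame"]);print(c["pose"].round(3))
o=manip.get_obs();print(o["time"],o["q"].round(3),o["tcp_pos"].round(4),o["orientation"].round(4))
E
```

```text
0.9833 [-0.913  0.112  0.179  1.956 -0.023  1.075  1.225] [0.4094 0.2928 0.2614] [-1.881e-01  9.821e-01  1.000e-04  1.000e-04]
[[-0.369  0.885  0.283  0.337]
 [ 0.929  0.352  0.113  0.264]
 [ 0.     0.305 -0.952  0.404]
 [ 0.     0.     0.     1.   ]]
1.0333 [-0.907  0.111  0.188  1.958 -0.021  1.075  1.234] [0.4137 0.2855 0.2615] [-1.852e-01  9.827e-01 -1.000e-03  4.000e-04]
```

View pics/wrist1.png

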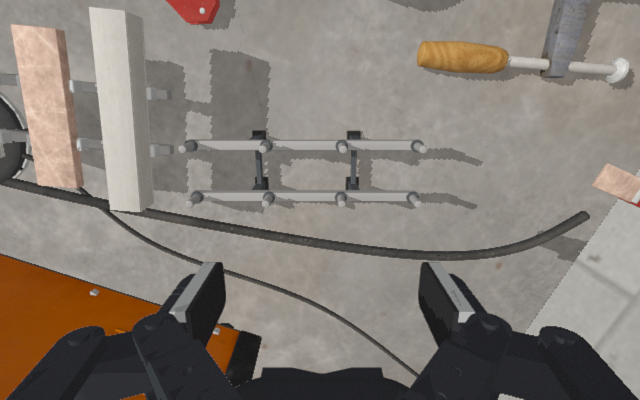

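```bash
python3 - <<'E'
from bench import manip
from h import *
manip.capture("wrist")
c=manip.capture("wrist");pickle.dump(c,open("wrist2.pkl","wb"));cv2.imwrite("pics/wrist2.png",c["frame"])
cv2.imwrite("pics/wrist2z.png",cv2.resize(c["frame"][100:230,160:450],None,fx=2.75,fy=2.75,interpolation=2))
o=manip.get_obs();print(o["time"],o["tcp_pos"].round(4),o["orientation"].round(4))
W=pts(c);Z=W[...,2]
m=(Z>.072)&(Z<.09)&(W[...,0]>.32)&(W[...,0]<.55)&(W[...,1]>.14)&(W[...,1]<.46)
k,l,s,ct=cv2.connectedComponentsWithStats(m.astype(np.uint8))
for i in range(1,k):
    if s[i][4]>3:q=W[l==i];print(s[i][4],ct[i].round(1),q.mean(0).round(4),q[:,2].max().round(3))
# rails
m=(abs(Z-.055)<.004)&(W[...,0]>.32)&(W[...,0]<.55)&(W[...,1]>.155)&(W[...,1]<.46)
k,l,s,ct=cv2.connectedComponentsWithStats(m.astype(np.uint8))
for i in range(1,k):
    if s[i][4]>60:
        q=W[l==i][:,:2];w,v=np.linalg.eigh(np.cov(q.T));a=v[:,1]*np.sign(v[1,1]);print(s[i][4],q.mean(0).round(4),np.degrees(np.arctan2(-a[0],a[1])).round(2),"z",W[l==i][:,2].mean())
E
```

```text
1.1333 [0.4104 0.2919 0.2615] [-1.836e-01  9.830e-01 -1.000e-04  1.000e-04]
63 [347.  147.1] [0.377  0.3012 0.079 ] 0.082
66 [426.7 146.4] [0.3486 0.373  0.0787] 0.082
71 [188.2 148.7] [0.434  0.1576 0.0786] 0.082
63 [267.7 147.9] [0.4054 0.2296 0.079 ] 0.082
57 [346.3 201.5] [0.4286 0.3217 0.0788] 0.081
67 [421.8 200.8] [0.4003 0.3934 0.0783] 0.082
68 [195.3 202.8] [0.4857 0.1779 0.0782] 0.081
58 [270.6 202.1] [0.4571 0.2497 0.0787] 0.081
2120 [0.3908 0.2664] 21.55 z 0.05513837019802326
1946 [0.4424 0.287 ] 21.59 z 0.05506548835594244
```

View pics/wrist2z.png

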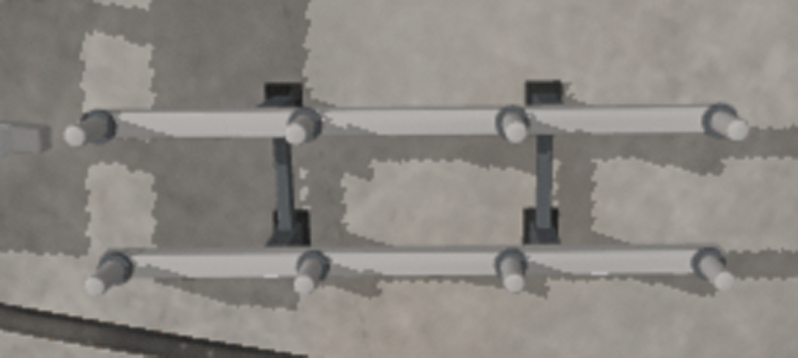

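Emit:
play_rows:
  series: "0.3 -2 0 -1 1;0.6 -5 0 -2 1;1 -8 0 -3 1;1.5 -11 0 -4 1;2 -14 0 -5 1;2.5 -17 0 -5.3 1;3 -20 0 -5.3 1;3.4 -22 0 -5.3 1;3.5 -23 0 -5.3 1;3.5 -23 0 -5.3 1"

```text
time: 1.97
tcp_pos: [0.4438, 0.0636, 0.2613]
orientation: [-0.139, 0.99, -0.0, -0.0]
ft_force: [-0.1, -0.0, 0.0]
grip_width: 0.0853
```

```bash
cat > look.py <<'E'
from bench import manip
from h import *
import sys
def tooly(q):
    from scipy.spatial.transform import Rotation as R
    y=R.from_quat(q).as_matrix()[:,1];y=y*np.sign(y[1]);return np.degrees(np.arctan2(-y[0],y[1]))
def look(tag,n="wrist",wait=1):
    for _ in range(wait):manip.capture(n)
    c=manip.capture(n);pickle.dump(c,open(tag+".pkl","wb"));cv2.imwrite(f"pics/{tag}.png",c["frame"])
    o=manip.get_obs();print(round(o["time"],2),o["tcp_pos"].round(4),"jaw deg",tooly(o["orientation"]).round(2),"F",o["ft_force"].round(1),"w",round(o["grip_width"],4))
    return c
def pieces(c,boxes):
    W=pts(c);X,Y,Z=W[...,0],W[...,1],W[...,2];out={}
    for nm,(x0,x1,y0,y1,z0,z1) in boxes.items():
        m=((X>x0)&(X<x1)&(Y>y0)&(Y<y1)&(Z>z0)&(Z<z1)).astype(np.uint8)
        k,l,s,_=cv2.connectedComponentsWithStats(m)
        if k<2: print(nm,"none");continue
        i=1+np.argmax(s[1:,4]);m=l==i;p=W[m][:,:2].astype(np.float32)
        r=cv2.minAreaRect(p*1000);w,v=np.linalg.eigh(np.cov(p.T));a=v[:,1]*np.sign(v[0,1])
        print(nm,m.sum(),"mean",p.mean(0).round(4),"rect",np.round(r[0],1),np.round(r[1],1),np.round(r[2],1),"pca",np.degrees(np.arctan2(a[1],a[0])).round(2),"z",np.median(Z[m]).round(4))
E
python3 - <<'E'
from look import *
c=look("wrist3")
pieces(c,dict(long=(.3,.6,.045,.16,.08,.1),cop=(.3,.6,-.02,.062,.067,.078),short=(.3,.6,-.11,-.01,.09,.11)))
E
```

```text
2.07 [0.4436 0.0659 0.2612] jaw deg 16.19 F [-0.8  0.8 -0.1] w 0.0855
long 5898 mean [0.4197 0.0946] rect [427.5  97.2] [180.2  30.2] 16.4 pca 16.36 z 0.089
cop 5739 mean [0.4457 0.0215] rect [450.8  22.7] [148.8  40.2] 16.4 pca 16.39 z 0.071
short 4216 mean [ 0.4761 -0.0496] rect [478.5 -50.2] [89.7 40.9] 16.5 pca 16.56 z 0.099
```

View pics/wrist3.png

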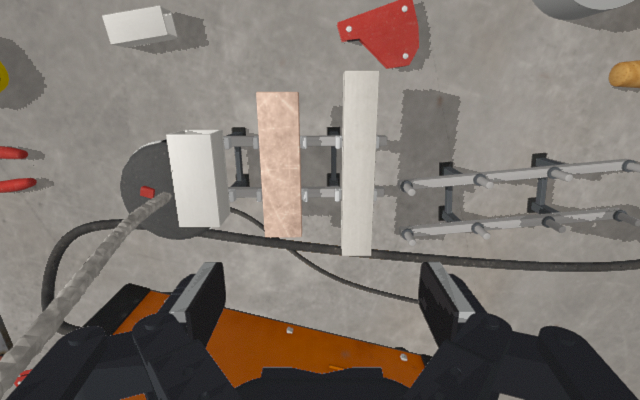

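Emit:
play_rows:
  series: "-0.3 0.6 -1 0.1 0.8;-0.6 1.2 -3 0.2 0.6;-0.9 1.8 -5 0.2 0.4;-1.2 2.4 -7 0.2 0.2;-1.5 2.9 -8.5 0.2 0.2;-1.6 3.2 -9.5 0.2 0.2;-1.6 3.2 -10 0.2 0.2;-1.6 3.2 -10 0.2 0.2;-1.6 3.2 -10 0.2 0.2;-1.6 3.2 -10 0.2 0.2"

```text
time: 2.9
tcp_pos: [0.4281, 0.0971, 0.1617]
orientation: [-0.142, 0.99, 0.0, 0.0]
ft_force: [-0.1, 0.1, 0.6]
grip_width: 0.0514
```

```bash
python3 - <<'E'
from look import *
c=look("wrist4")
pieces(c,dict(long=(.3,.6,.045,.16,.08,.1)))
c=look("scene4","scene",0)
cv2.imwrite("pics/scene4.png",cv2.resize(c["frame"][60:260,220:470],None,fx=3,fy=3))
E
```

```text
3.0 [0.4282 0.097  0.1618] jaw deg 16.34 F [-0.8  0.8  0.2] w 0.051
long 11127 mean [0.4164 0.094 ] rect [427.   97.1] [179.5  30.1] 16.4 pca 16.34 z 0.089
3.05 [0.4282 0.0969 0.1618] jaw deg 16.34 F [-0.2 -0.7  0.2] w 0.0514
```

View pics/wrist4.png

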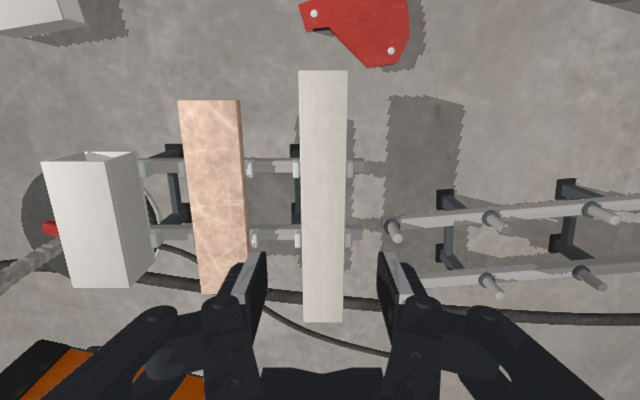

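View pics/scene4.png

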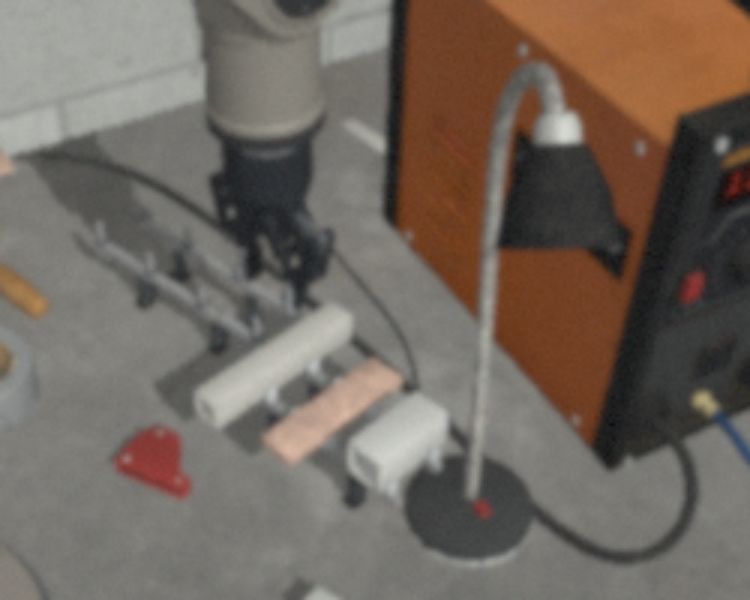

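Emit:
play_rows:
  series: "0 0 -1.5 0 0.2;0 0 -4 0 0.2;-0.1 0 -6.5 0 0.2;-0.1 0 -8.5 0 0.2;-0.1 0 -10 0 0.2;-0.1 0 -10.6 0 0.2;-0.1 0 -10.6 0 0.2;-0.1 0 -10.6 0 0;-0.1 0 -10.6 0 -1;-0.1 0 -10.6 0 -1"

```text
time: 3.88
tcp_pos: [0.4275, 0.0971, 0.0565]
orientation: [-0.142, 0.99, 0.0, 0.001]
ft_force: [-0.1, -0.6, 3.6]
grip_width: 0.0291
```

Emit:
play_rows:
  series: "0 0 0 0 -1;0 0 0 0 -1;0 0 0 0 -1;0 0 0 0 -1;0 0 0.5 0 -1;0 0 1.5 0 -1;0 0 3 0 -1;0 0 4.5 0 -1;0 0 6 0 -1;0 0 7 0 -1"

```text
time: 4.72
tcp_pos: [0.4272, 0.0969, 0.1275]
orientation: [-0.142, 0.99, 0.0, 0.001]
ft_force: [0.5, 0.1, -4.5]
grip_width: 0.0291
```

```bash
python3 - <<'E'
from look import *
c=look("wrist5",wait=0)
pieces(c,dict(long=(.3,.6,.0,.2,.14,.18)))
E
```

```text
4.77 [0.4279 0.0971 0.1287] jaw deg 16.33 F [ 2.5 -0.2 -2.2] w 0.0292
long 33015 mean [0.3943 0.0868] rect [402.3  82.2] [121.6  88.1] 39.1 pca 16.33 z 0.1601
```

View pics/wrist5.png

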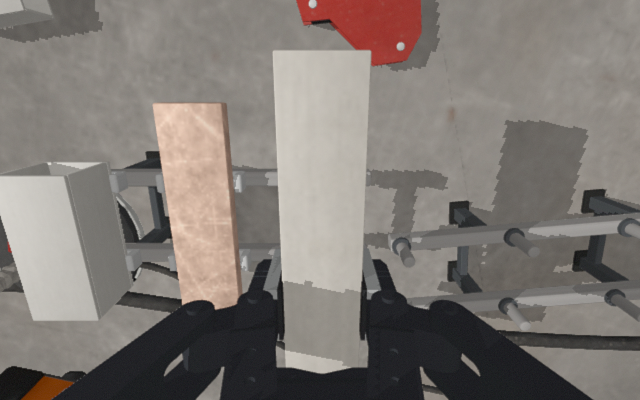

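Emit:
play_rows:
  series: "0.1 0.8 0 0.4 -1;0.4 2.4 0 1.3 -1;0.8 4.4 0 2.3 -1;1.1 6.4 0 3.3 -1;1.5 8.4 0 4.3 -1;1.8 10 0 5 -1;1.9 10.6 0 5.2 -1;1.9 10.6 0 5.2 -1;1.9 10.6 0 5.2 -1;1.9 10.6 0 5.2 -1"

```text
time: 5.6
tcp_pos: [0.4456, 0.202, 0.1251]
orientation: [-0.186, 0.982, -0.0, -0.0]
ft_force: [-0.3, -0.3, -4.4]
grip_width: 0.0293
```

```bash
cat >> look.py <<'E'
def pins(c,ref=(.4171,.2755),a=21.57):
    W=pts(c);Z=W[...,2];a=np.radians(a);R=np.array([[np.cos(a),-np.sin(a)],[np.sin(a),np.cos(a)]])
    m=(Z>.072)&(Z<.0835);L=(W[...,:2]-np.array(ref))@R;M=[];Q=[]
    for x in(28,-28):
        for y in(117,39,-39,-117):
            k=m&(np.hypot(L[...,0]-x/1e3,L[...,1]-y/1e3)<.012)
            if k.sum()>20: q=L[k].mean(0);M.append((x,y));Q.append(q*1000);print((x,y),k.sum(),np.round(q*1000,1))
E
python3 - <<'E'
from look import *
c=look("wrist6",wait=0);pins(c)
E
```

```text
5.65 [0.4457 0.2019 0.1252] jaw deg 21.48 F [ 0.2 -0.  -4.9] w 0.0295
(28, 117) 245 [ 27.6 115.1]
(28, 39) 201 [27.4 37.6]
(28, -39) 40 [ 26.1 -37.2]
(-28, 39) 235 [-28.   37.4]
(-28, -39) 177 [-28.2 -39.7]
(-28, -117) 177 [ -28.2 -116.4]
```

View pics/wrist6.png

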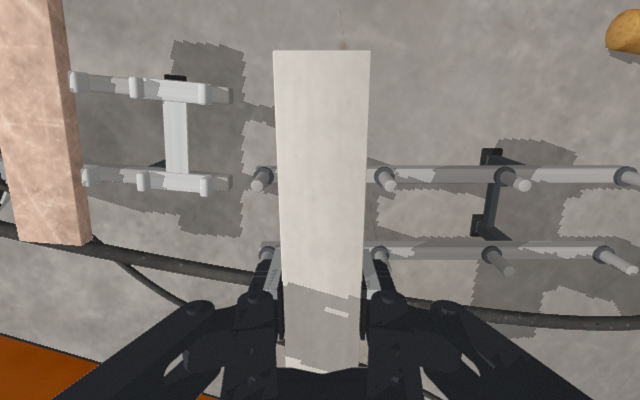

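Emit:
play_rows:
  series: "0.1 0.1 -1 0.1 -1;0.1 0.1 -2.5 0.1 -1;0.1 0.1 -4 0.1 -1;0.1 0.1 -5.3 0.1 -1;0.1 0.1 -6.3 0.1 -1;0.1 0.1 -6.8 0.1 -1;0.1 0.1 -7.0 0.1 -1;0.1 0.1 -7.1 0.1 -1;0.1 0.1 -7.2 0.1 -1;0.1 0.1 -7.2 0.1 -1"

```text
time: 6.48
tcp_pos: [0.4471, 0.204, 0.0537]
orientation: [-0.188, 0.982, 0.0, 0.0]
ft_force: [0.3, 0.4, -3.9]
grip_width: 0.0293
```

Emit:
play_rows:
  series: "-0.05 -0.1 -0.05 0 -1;-0.05 -0.1 -0.1 0 -1;-0.05 -0.1 -0.15 0 -1;-0.05 -0.1 -0.15 0 -1;-0.05 -0.1 -0.15 0 -0.3;-0.05 -0.1 -0.15 0 0;-0.05 -0.1 -0.15 0 0.1;-0.05 -0.1 -0.15 0 0.1;-0.05 -0.1 0 0 0.1;-0.05 -0.1 1 0 0.1"

```text
time: 7.32
tcp_pos: [0.4457, 0.2025, 0.0626]
orientation: [-0.188, 0.982, -0.0, -0.001]
ft_force: [-0.3, 0.5, -0.5]
grip_width: 0.0468
```

Emit:
play_rows:
  series: "0 0 2.5 0 0.2;0 0 5 0 0.2;0 0 7.5 0 0.2;0 0 10 0 0.2;0 0 12 0 0.2;0 0 13.5 0 0.2;0 0 14.5 0 0.2;0 0 15 0 0.2;0 0 15 0 0.2;0 0 15 0 0.2"

```text
time: 8.15
tcp_pos: [0.446, 0.2027, 0.2129]
orientation: [-0.188, 0.982, -0.0, -0.0]
ft_force: [-0.3, 0.1, -0.6]
grip_width: 0.0517
```

```bash
python3 - <<'E'
from look import *
c=look("wrist7");pins(c);pieces(c,dict(long=(.3,.6,.15,.27,.0815,.09)))
a=np.radians(21.57);R=np.array([[np.cos(a),-np.sin(a)],[np.sin(a),np.cos(a)]])
print("target right bay",np.array([.4171,.2755])+R@[0,-.078])
E
```

```text
8.25 [0.4459 0.2026 0.2124] jaw deg 21.65 F [-0.   0.4  0.1] w 0.0511
(28, 117) 107 [ 27.8 115.4]
(28, 39) 96 [27.8 37.8]
(28, -39) 82 [ 27.6 -39.5]
(28, -117) 81 [  27.6 -116.6]
(-28, 117) 124 [-27.8 115.1]
(-28, 39) 101 [-27.9  37.7]
(-28, -39) 85 [-27.9 -39.6]
(-28, -117) 83 [ -27.8 -116.5]
long 7465 mean [0.4375 0.1989] rect [445.8 202.2] [179.7  30.1] 21.6 pca 21.64 z 0.085
target right bay [0.44577574 0.20296241]
```

View pics/wrist7.png

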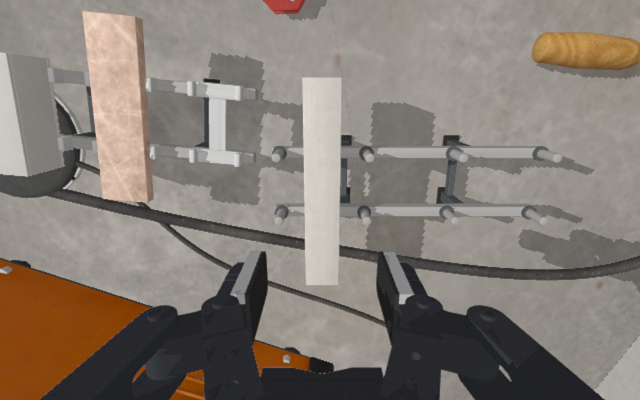

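Emit:
play_rows:
  series: "0 -1.5 0 -0.5 0.35;0.1 -4.5 0 -1.5 0.35;0.2 -8 0 -2.5 0.35;0.3 -11 0 -3.5 0.35;0.4 -14 0 -4.5 0.35;0.5 -16.5 0 -5.2 0.35;0.5 -17.6 -1 -5.2 0.35;0.5 -18 -3 -5.2 0.35;0.5 -18 -5 -5.2 0.35;0.5 -18 -6 -5.2 0.35"

```text
time: 9.08
tcp_pos: [0.45, 0.0218, 0.1511]
orientation: [-0.142, 0.99, -0.0, -0.001]
ft_force: [-2.0, 0.3, -0.6]
grip_width: 0.0579
```

```bash
python3 - <<'E'
from look import *
c=look("wrist8");pieces(c,dict(cop=(.3,.6,-.03,.08,.066,.078)))
E
```

```text
9.18 [0.4501 0.0223 0.1517] jaw deg 16.43 F [-0.4  0.7 -0.3] w 0.0575
cop 11473 mean [0.4438 0.0207] rect [450.9  22.9] [149.3  40.2] 16.3 pca 16.37 z 0.071
```

View pics/wrist8.png

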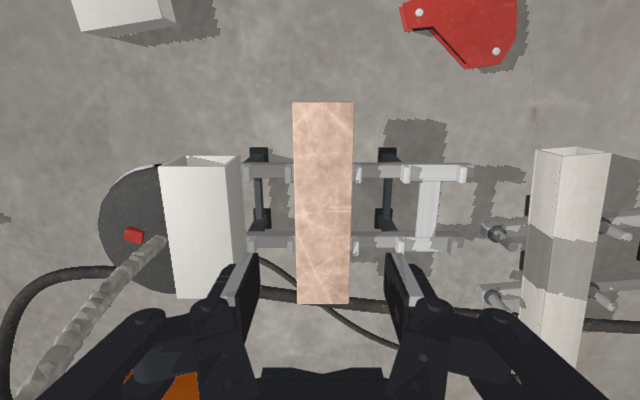

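Emit:
play_rows:
  series: "0.1 0.1 -1.5 0 0.35;0.1 0.1 -4 0 0.35;0.1 0.1 -6.5 0 0.35;0.1 0.1 -8.5 0 0.35;0.1 0.1 -9.8 0 0.35;0.1 0.1 -10.4 0 0.35;0.1 0.1 -10.4 0 0.35;0.1 0.1 -10.4 0 0.1;0.1 0.1 -10.4 0 -1;0.1 0.1 -10.4 0 -1"
  newtons: 80

```text
time: 10.02
tcp_pos: [0.453, 0.0239, 0.0506]
orientation: [-0.143, 0.99, 0.0, 0.001]
ft_force: [-2.3, -2.3, 9.0]
grip_width: 0.038
```

Emit:
play_rows:
  series: "0 0 0 0 -1;0 0 0 0 -1;0 0 0 0 -1;0 0 0 0 -1;0 0 0.5 0 -1;0 0 1.5 0 -1;0 0 3 0 -1;0 0 5 0 -1;0 0 7 0 -1;0 0 8 0 -1"

```text
time: 10.85
tcp_pos: [0.453, 0.0238, 0.1321]
orientation: [-0.143, 0.99, 0.0, 0.001]
ft_force: [1.0, 0.6, -6.9]
grip_width: 0.0386
```

```bash
python3 - <<'E'
from look import *
c=look("wrist9",wait=0)
E
```

```text
10.9 [0.4536 0.0241 0.1328] jaw deg 16.44 F [ 1.8  0.3 -4.4] w 0.0383
```

View pics/wrist9.png

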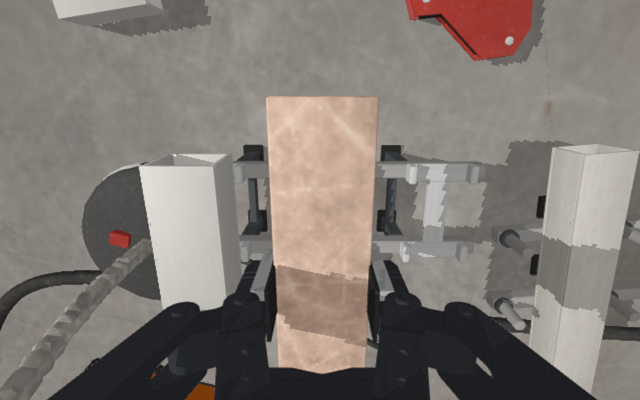

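```bash
cat >> look.py <<'E'
def held(c,jaw,tcp,L):
    W=pts(c);w=W[100:250,290:350].reshape(-1,3);A=np.c_[w[:,:2]-tcp[:2],np.ones(len(w))]
    z=np.median(w[:,2]);k=abs(w[:,2]-z)<.01;s=np.linalg.lstsq(A[k],w[k,2],rcond=None)[0]
    a=np.radians(jaw);ux=np.array([np.cos(a),np.sin(a)]);uy=np.array([-np.sin(a),np.cos(a)])
    print("plane slope along",(s[:2]@ux).round(4),"across",(s[:2]@uy).round(4),"top z at tcp",s[2].round(4))
    P=W[...,:2]-tcp[:2];lx=P@ux;ly=P@uy;top=s[2]+P@s[:2]
    k=(abs(W[...,2]-top)<.006)&(abs(ly)<.012)&(lx<-.02)
    print("near end",lx[k].min().round(4),"centre rel tcp along",(lx[k].min()+L/2).round(4))
    k=(abs(W[...,2]-top)<.005)&(lx<-.03)&(lx>-L/2+.003)&(abs(ly)<.035)
    print("across edges",np.round([np.percentile(ly[k],.3),np.percentile(ly[k],99.7)],4))
    p=P[k];
E
python3 - <<'E'
from look import *
c=pickle.load(open("wrist9.pkl","rb"))
held(c,16.44,np.array([.4533,.0240,.1325]),.150)
c=look("wrist9b",wait=0);o=manip.get_obs();held(c,16.44,o["tcp_pos"],.150)
c=pickle.load(open("wrist5.pkl","rb"));held(c,16.33,np.array([.4275,.097,.128]),.180)
E
```

```text
plane slope along 0.0 across 0.0 top z at tcp 0.0
near end -0.1425 centre rel tcp along -0.0675Traceback (most recent call last):
  File "<stdin>", line 3, in <module>
  File "look.py", line 37, in held
    print("across edges",np.round([np.percentile(ly[k],.3),np.percentile(ly[k],99.7)],4))
                                   ~~~~~~~~~~~~~^^^^^^^^^^
    return _quantile_unchecked(
        a, q, axis, out, overwrite_input, method, keepdims, weights)
    return _ureduce(a,
                    func=_quantile_ureduce_func,
    ...<5 lines>...
                    overwrite_input=overwrite_input,
                    method=method)
    r = func(a, **kwargs)
    result = _quantile(arr,
                       quantiles=q,
    ...<2 lines>...
                       out=out,
                       weights=wgt)
    slices_having_nans = np.isnan(arr[-1, ...])
                                  ~~~^^^^^^^^^
IndexError: index -1 is out of bounds for axis 0 with size 0
```

NaNs (no-depth pixels) break the fit; use finite pixels only.

```bash
sed -i 's/k=abs(w\[:,2\]-z)<.01;s=/k=np.abs(w[:,2]-z)<.02;s=/; s/w=W\[100:250,290:350\].reshape(-1,3);A/w=W[100:250,290:350].reshape(-1,3);w=w[np.isfinite(w).all(1)];A/' look.py
python3 - <<'E'
from look import *
c=pickle.load(open("wrist9.pkl","rb"))
held(c,16.44,np.array([.4533,.0240,.1325]),.150)
c=look("wrist9b",wait=0);o=manip.get_obs();held(c,16.44,o["tcp_pos"],.150)
c=pickle.load(open("wrist5.pkl","rb"));held(c,16.33,np.array([.4275,.097,.128]),.180)
E
```

```text
plane slope along 0.0021 across 0.0017 top z at tcp 0.1523
near end -0.0776 centre rel tcp along -0.0026
across edges [-0.0202  0.0194]
10.95 [0.4533 0.0243 0.1312] jaw deg 16.47 F [-0.1  0.8 -7.6] w 0.0382
plane slope along 0.0034 across 0.0011 top z at tcp 0.153
near end -0.077 centre rel tcp along -0.002
across edges [-0.0204  0.0192]
plane slope along 0.0009 across 0.0004 top z at tcp 0.1601
near end -0.0911 centre rel tcp along -0.0011
across edges [-0.0153  0.0145]
```

Emit:
play_rows:
  series: "-0.1 1 0.2 0.2 -1;-0.4 3.5 0.5 0.8 -1;-0.9 6.7 0.5 1.4 -1;-1.3 10 0.5 2 -1;-1.8 13.3 0.5 2.7 -1;-2.2 16.6 0.5 3.4 -1;-2.7 19.8 0.5 4 -1;-3 22.4 0.5 4.6 -1;-3.3 24.2 0.5 5 -1;-3.4 25.1 0.5 5.1 -1"

```text
time: 11.78
tcp_pos: [0.4166, 0.2778, 0.1331]
orientation: [-0.189, 0.982, -0.0, -0.001]
ft_force: [0.2, -0.0, -7.6]
grip_width: 0.038
```

```bash
python3 - <<'E'
from look import *
c=look("wrist10",wait=2);o=manip.get_obs();held(c,tooly(o["orientation"]),o["tcp_pos"],.150)
E
```

```text
11.93 [0.4176 0.2748 0.1333] jaw deg 21.61 F [-0.2  0.1 -6.4] w 0.038
plane slope along -0.0026 across 0.0012 top z at tcp 0.1534
near end -0.077 centre rel tcp along -0.002
across edges [-0.0187  0.0209]
```

Emit:
play_rows:
  series: "0.1 0.1 -1 0 -1;0.2 0.1 -2.5 0 -1;0.2 0.1 -4 0 -1;0.2 0.1 -5.5 0 -1;0.2 0.1 -6.8 0 -1;0.2 0.1 -7.6 0 -1;0.2 0.1 -8.1 0 -1;0.2 0.1 -8.3 0 -1;0.2 0.1 -8.4 0 -1;0.2 0.1 -8.4 0 -1"

```text
time: 12.77
tcp_pos: [0.4206, 0.2758, 0.0505]
orientation: [-0.187, 0.982, 0.0, 0.0]
ft_force: [1.2, -0.3, -7.1]
grip_width: 0.0384
```

Emit:
play_rows:
  series: "-0.1 0 -0.1 0 -1;-0.1 0 -0.2 0 -1;-0.1 0 -0.3 0 -1;-0.1 0 -0.35 0 -1;-0.1 0 -0.35 0 -1;-0.1 0 -0.35 0 -1;-0.1 0 -0.35 0 -1;-0.1 0 -0.35 0 -1;-0.1 0 -0.35 0 -1;-0.1 0 -0.35 0 -1"

```text
time: 13.6
tcp_pos: [0.4193, 0.2758, 0.0468]
orientation: [-0.187, 0.982, -0.0, -0.0]
ft_force: [0.9, -0.1, -7.1]
grip_width: 0.0383
```

Emit:
play_rows:
  series: "0 0 -0.03 0 -1;0 0 -0.06 0 -1;0 0 -0.1 0 -1;0 0 -0.1 0 -1;0 0 -0.1 0 -1;0 0 -0.1 0 -1;0 0 -0.1 0 -1;0 0 -0.1 0 -1;0 0 -0.1 0 -1;0 0 -0.1 0 -1"

```text
time: 14.43
tcp_pos: [0.4194, 0.2759, 0.0467]
orientation: [-0.187, 0.982, 0.0, 0.0]
ft_force: [-7.8, -5.7, 18.9]
grip_width: 0.038
```

Emit:
play_rows:
  series: "0 0 0.03 0 -1;0 0 0.03 0 -1;0 0 0.03 0 -0.3;0 0 0.03 0 0;0 0 0.03 0 0.2;0 0 0.03 0 0.25;0 0 0.03 0 0.25;0 0 0.3 0 0.25;0 0 1.5 0 0.25;0 0 3 0 0.25"

```text
time: 15.27
tcp_pos: [0.4189, 0.2754, 0.0756]
orientation: [-0.187, 0.982, -0.001, -0.001]
ft_force: [-0.3, 0.8, 0.4]
grip_width: 0.0532
```

Emit:
play_rows:
  series: "0 0 2.5 0 0.35;0 0 5 0 0.35;0 0 7.5 0 0.35;0 0 10 0 0.35;0 0 11 0 0.35;0 0 12 0 0.35;0 0 12.5 0 0.35;0 0 12.5 0 0.35;0 0 12.5 0 0.35;0 0 12.5 0 0.35"

```text
time: 16.1
tcp_pos: [0.419, 0.2755, 0.1998]
orientation: [-0.187, 0.982, -0.001, -0.001]
ft_force: [0.4, 0.3, -0.7]
grip_width: 0.0576
```

```bash
python3 - <<'E'
from look import *
c=look("wrist11");pins(c,(.4174,.2748),21.6);pieces(c,dict(long=(.3,.6,.15,.26,.082,.09),cop=(.3,.6,.2,.35,.062,.0715)))
E
```

```text
16.2 [0.419  0.2755 0.1999] jaw deg 21.55 F [-0.8 -0.8  0.6] w 0.0572
(28, 117) 101 [ 27.8 116.6]
(28, 39) 91 [27.5 39.3]
(28, -39) 91 [ 27.5 -37.9]
(28, -117) 100 [  27.7 -115.1]
(-28, 117) 114 [-28.  116.4]
(-28, 39) 90 [-27.9  39.1]
(-28, -39) 93 [-27.9 -37.8]
(-28, -117) 115 [ -27.8 -115. ]
long 7335 mean [0.4269 0.1948] rect [439.9 200. ] [166.7  30.7] 21.8 pca 20.86 z 0.085
cop 7969 mean [0.4117 0.2724] rect [417.4 274.6] [149.   40.1] 21.5 pca 21.47 z 0.067
```

View pics/wrist11.png

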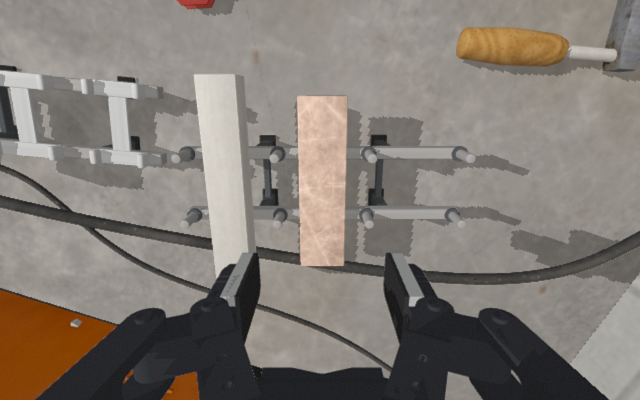

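```bash
python3 - <<'E'
from look import *
c=pickle.load(open("top0.pkl","rb"));
for nm in("top0","wrist3","scene4"):
    W=pts(pickle.load(open(nm+".pkl","rb")));X,Y,Z=np.moveaxis(W,-1,0)
    for z in(.06,.1,.15,.2,.25,.3,.35,.4):
        m=(X>.46)&(X<.62)&(Y<-.075)&(Y>-.17)&(abs(Z-z)<.02)
        if m.sum()>3:print(nm,z,m.sum(),np.round([X[m].min(),np.median(X[m]),X[m].max()],3),"y",np.round([Y[m].min(),np.median(Y[m]),Y[m].max()],3))
E
```

```text
top0 0.06 17 [0.461 0.527 0.533] y [-0.105 -0.097 -0.081]
top0 0.1 14 [0.526 0.527 0.533] y [-0.102 -0.096 -0.09 ]
top0 0.15 20 [0.528 0.53  0.536] y [-0.097 -0.092 -0.081]
top0 0.2 24 [0.531 0.533 0.539] y [-0.091 -0.084 -0.076]
top0 0.25 14 [0.534 0.537 0.544] y [-0.08  -0.078 -0.075]
wrist3 0.06 259 [0.523 0.525 0.534] y [-0.105 -0.096 -0.093]
wrist3 0.1 321 [0.46  0.525 0.534] y [-0.105 -0.095 -0.075]
wrist3 0.15 511 [0.524 0.527 0.536] y [-0.1   -0.09  -0.082]
wrist3 0.2 871 [0.528 0.531 0.54 ] y [-0.092 -0.081 -0.075]
wrist3 0.25 434 [0.531 0.533 0.538] y [-0.082 -0.077 -0.075]
scene4 0.06 57 [0.461 0.525 0.535] y [-0.108 -0.103 -0.075]
scene4 0.1 56 [0.461 0.526 0.534] y [-0.107 -0.103 -0.075]
scene4 0.15 60 [0.525 0.528 0.535] y [-0.103 -0.097 -0.088]
scene4 0.2 67 [0.528 0.533 0.541] y [-0.094 -0.088 -0.078]
scene4 0.25 64 [0.531 0.536 0.544] y [-0.084 -0.08  -0.075]
scene4 0.3 11 [0.536 0.54  0.544] y [-0.077 -0.076 -0.075]
scene4 0.4 42 [0.526 0.532 0.539] y [-0.084 -0.078 -0.075]
```

Emit:
play_rows:
  series: "0.2 -1.5 0 -0.5 0.35;0.7 -4.5 0 -1.1 0.35;1.2 -7.5 0 -1.7 0.35;1.8 -10.5 0 -2.3 0.35;2.3 -13.5 0 -2.9 0.35;2.9 -16.5 0 -3.5 0.35;3.4 -19.5 0 -4.1 0.35;4 -22.5 0 -4.7 0.35;4.4 -24.8 0 -5.1 0.35;4.5 -25.5 0 -5.1 0.35"

```text
time: 17.03
tcp_pos: [0.4643, 0.0168, 0.2006]
orientation: [-0.141, 0.99, -0.0, -0.0]
ft_force: [-0.1, -0.1, 0.5]
grip_width: 0.0578
```

```bash
python3 - <<'E'
from look import *
c=look("wrist12");pieces(c,dict(short=(.3,.6,-.11,.0,.09,.105)))
c=look("scene12","scene",0)
cv2.imwrite("pics/scene12.png",cv2.resize(c["frame"][60:260,220:470],None,fx=3,fy=3))
E
```

```text
17.13 [0.4641 0.0193 0.2005] jaw deg 16.28 F [ 0.6 -0.6 -0.1] w 0.0575
short 6173 mean [ 0.476  -0.0502] rect [478.8 -50.2] [90.1 40.7] 16.5 pca 16.53 z 0.099
17.18 [0.4641 0.0207 0.2005] jaw deg 16.38 F [-0.5  1.1 -1.3] w 0.0574
```

View pics/wrist12.png

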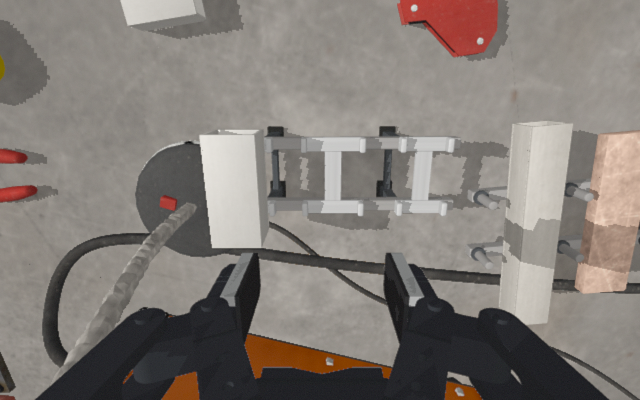

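View pics/scene12.png

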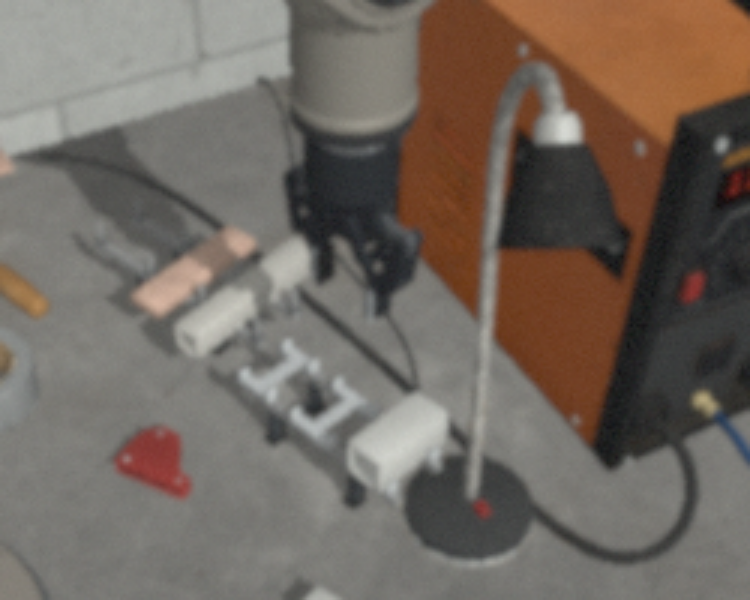

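```bash
python3 - <<'E'
from look import *
T=np.array([.4689,-.053])
for nm in("top0","scene12"):
    c=pickle.load(open(nm+".pkl","rb"));W=pts(c);X,Y,Z=np.moveaxis(W,-1,0)
    for z in np.arange(.1,.52,.04):
        m=(X>.42)&(X<.60)&(Y<-.04)&(Y>-.17)&(abs(Z-z)<.02)&(np.hypot(X-.535,Y+.08)<.05)
        if m.sum()>3:
            d=np.hypot(X[m]-T[0],Y[m]-T[1]);print(nm,z.round(2),m.sum(),np.round([X[m].min(),np.median(X[m]),X[m].max()],3),"y",np.round([Y[m].min(),np.median(Y[m]),Y[m].max()],3),"dmin",d.min().round(3))
# wrist link radius from scene12 around axis
A=np.array([.4641,.020]);d=np.hypot(X-A[0],Y-A[1])
for z in np.arange(.2,.6,.03):
    m=(d<.09)&(abs(Z-z)<.015)
    if m.sum()>20:print(z.round(2),m.sum(),"median r",np.median(d[m]).round(3),"max",np.percentile(d[m],97).round(3))
E
```

```text
top0 0.1 99 [0.488 0.511 0.533] y [-0.102 -0.054 -0.043] dmin 0.022
top0 0.14 19 [0.526 0.529 0.533] y [-0.1   -0.094 -0.084] dmin 0.069
top0 0.18 26 [0.528 0.532 0.537] y [-0.095 -0.087 -0.077] dmin 0.069
top0 0.22 23 [0.533 0.535 0.541] y [-0.087 -0.08  -0.073] dmin 0.069
top0 0.26 29 [0.534 0.537 0.544] y [-0.08  -0.074 -0.066] dmin 0.068
top0 0.3 27 [0.536 0.538 0.543] y [-0.075 -0.067 -0.059] dmin 0.069
top0 0.34 25 [0.536 0.538 0.543] y [-0.07  -0.063 -0.058] dmin 0.068
top0 0.38 28 [0.532 0.536 0.544] y [-0.068 -0.063 -0.059] dmin 0.064
top0 0.42 51 [0.524 0.532 0.542] y [-0.082 -0.072 -0.064] dmin 0.062
top0 0.46 109 [0.512 0.524 0.536] y [-0.113 -0.093 -0.077] dmin 0.062
top0 0.5 59 [0.508 0.515 0.523] y [-0.126 -0.116 -0.107] dmin 0.071
scene12 0.1 164 [0.487 0.515 0.535] y [-0.107 -0.063 -0.04 ] dmin 0.023
scene12 0.14 57 [0.524 0.528 0.536] y [-0.105 -0.098 -0.088] dmin 0.069
scene12 0.18 69 [0.526 0.53  0.539] y [-0.099 -0.092 -0.083] dmin 0.067
scene12 0.22 68 [0.529 0.534 0.541] y [-0.09  -0.084 -0.075] dmin 0.067
scene12 0.26 76 [0.532 0.536 0.543] y [-0.083 -0.078 -0
[... 212 characters left out ...]
 -0.063] dmin 0.063
scene12 0.42 78 [0.522 0.529 0.539] y [-0.092 -0.081 -0.071] dmin 0.061
scene12 0.46 60 [0.509 0.518 0.529] y [-0.124 -0.102 -0.085] dmin 0.062
scene12 0.5 5 [0.507 0.509 0.513] y [-0.121 -0.118 -0.11 ] dmin 0.072
0.2 29 median r 0.031 max 0.043
0.23 153 median r 0.033 max 0.045
0.26 271 median r 0.043 max 0.064
0.29 385 median r 0.037 max 0.07
0.32 274 median r 0.04 max 0.069
0.35 346 median r 0.039 max 0.041
0.38 284 median r 0.039 max 0.05
0.41 543 median r 0.047 max 0.05
0.44 545 median r 0.047 max 0.049
0.47 529 median r 0.047 max 0.05
0.5 550 median r 0.059 max 0.07
0.53 789 median r 0.067 max 0.086
0.56 931 median r 0.066 max 0.088
0.59 812 median r 0.061 max 0.088
```

```bash
python3 - <<'E'
from look import *
c2=look("top12","top",0)
o=manip.get_obs();A=o["tcp_pos"];print(o["q"].round(3))
P=[]
for c in(pickle.load(open("scene12.pkl","rb")),c2):
    W=pts(c).reshape(-1,3);W=W[np.isfinite(W).all(1)];P.append(W)
P=np.vstack(P);R=P-A
# stem at points relative to grasp TCP, list
for z in np.arange(.2,.62,.03):
    m=(np.hypot(R[:,0],R[:,1])<.16)&(abs(R[:,2]-z)<.015)&(np.hypot(P[:,0]-.535,P[:,1]+.075)>.03)&(P[:,1]>-.1)
    q=R[m]
    out=[]
    for ang in range(-90,91,30):
        u=np.array([np.cos(np.radians(ang)),np.sin(np.radians(ang))]);d=q[:,:2]@u
        out.append((ang,np.percentile(d,99).round(3)))
    print("rel z",z.round(2),m.sum(),"support",out)
c=pickle.load(open("scene12.pkl","rb"));cv2.imwrite("pics/s12full.png",c["frame"])
E
```

```text
17.23 [0.4641 0.0215 0.2005] jaw deg 16.47 F [-0.   0.2 -0. ] w 0.0573
[-0.675  0.114  0.533  2.119 -0.073  0.926  1.757]
rel z 0.2 470 support [(-90, np.float64(0.052)), (-60, np.float64(0.051)), (-30, np.float64(0.048)), (0, np.float64(0.038)), (30, np.float64(0.017)), (60, np.float64(-0.005)), (90, np.float64(0.013))]
rel z 0.23 523 support [(-90, np.float64(0.05)), (-60, np.float64(0.049)), (-30, np.float64(0.046)), (0, np.float64(0.034)), (30, np.float64(0.012)), (60, np.float64(-0.01)), (90, np.float64(0.011))]
rel z 0.26 573 support [(-90, np.float64(0.05)), (-60, np.float64(0.049)), (-30, np.float64(0.047)), (0, np.float64(0.034)), (30, np.float64(0.011)), (60, np.float64(-0.012)), (90, np.float64(0.009))]
rel z 0.29 517 support [(-90, np.float64(0.061)), (-60, np.float64(0.066)), (-30, np.float64(0.062)), (0, np.float64(0.042)), (30, np.float64(0.01)), (60, np.float64(-0.004)), (90, np.float64(0.017))]
rel z 0.32 691 support [(-90, np.float64(0.064)), (-60, np.float64(0.072)), (-30, np.float64(0.074)), (0, np.float64(0.057)), (30, np.float64(0.025)), (60, np.float64(-0.014))
[... 1443 characters left out ...]
at64(0.01))]Traceback (most recent call last):
  File "<stdin>", line 15, in <module>
    return _quantile_unchecked(
        a, q, axis, out, overwrite_input, method, keepdims, weights)
    return _ureduce(a,
                    func=_quantile_ureduce_func,
    ...<5 lines>...
                    overwrite_input=overwrite_input,
                    method=method)
    r = func(a, **kwargs)
    result = _quantile(arr,
                       quantiles=q,
    ...<2 lines>...
                       out=out,
                       weights=wgt)
    slices_having_nans = np.isnan(arr[-1, ...])
                                  ~~~^^^^^^^^^
IndexError: index -1 is out of bounds for axis 0 with size 0
```

View pics/top12.png

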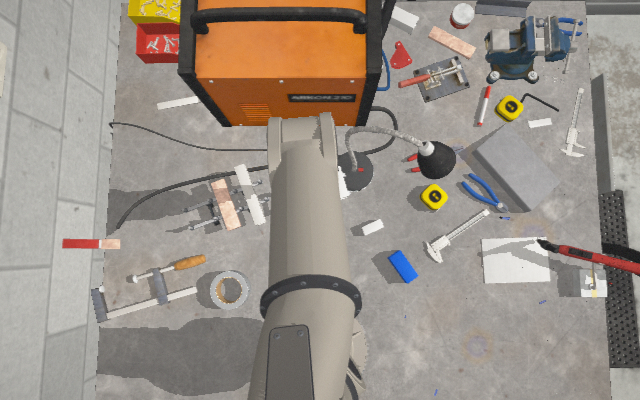

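```bash
python3 - <<'E'
from look import *
from scipy.spatial import cKDTree
def cl(n):
    W=pts(pickle.load(open(n+".pkl","rb"))).reshape(-1,3);return W[np.isfinite(W).all(1)]
S=np.vstack([cl("top0"),cl("wrist3"),cl("scene4"),cl("scene0")])
X,Y,Z=S.T
S=S[(Z>.1)&(Z<.60)&(Y<-.055)&(Y>-.3)&(X>.38)&(X<.56)&~((Z<.105)&(X<.52))]
S=S[~((S[:,2]<.35)&(np.hypot(S[:,0]-.535,S[:,1]+.08)>.035))]
T=cKDTree(S);print(len(S))
A=np.array([.4641,.0212,.2005])
P=np.vstack([cl("scene12"),cl("top12")]);R=P-A
R=R[(R[:,2]>.09)&(np.hypot(R[:,0],R[:,1])<.3)&(P[:,1]>-.06)&(P[:,0]<.545)]
# drop static stem from arm cloud
R=R[T.query(R+A)[0]>.012]
print(len(R))
C=np.array([.4787,-.0502]);u=np.array([np.cos(.288),np.sin(.288)])
for rot in(0,-9):
  a=np.radians(rot);M=np.array([[np.cos(a),-np.sin(a),0],[np.sin(a),np.cos(a),0],[0,0,1]]);Q=R@M.T
  for s in(0,.01,.02,.03,.035):
    o=[]
    for z in(.07,.086,.11,.14,.17,.2):
        t=np.r_[C-s*u,z];d,_=T.query(Q+t);i=d.argmin();o.append((z,d[i].round(3),(Q[i]+t).round(2).tolist()))
    print(rot,s,o)
E
```

```text
10512
30170
0 0 [(0.07, np.float64(0.0), [0.53, -0.08, 0.44]), (0.086, np.float64(0.0), [0.53, -0.09, 0.46]), (0.11, np.float64(0.001), [0.51, -0.11, 0.48]), (0.14, np.float64(0.0), [0.52, -0.11, 0.48]), (0.17, np.float64(0.001), [0.52, -0.1, 0.47]), (0.2, np.float64(0.006), [0.52, -0.07, 0.41])]
0 0.01 [(0.07, np.float64(0.001), [0.52, -0.08, 0.44]), (0.086, np.float64(0.001), [0.52, -0.1, 0.46]), (0.11, np.float64(0.001), [0.51, -0.11, 0.47]), (0.14, np.float64(0.001), [0.52, -0.1, 0.48]), (0.17, np.float64(0.001), [0.52, -0.1, 0.48]), (0.2, np.float64(0.014), [0.51, -0.1, 0.5])]
0 0.02 [(0.07, np.float64(0.008), [0.52, -0.09, 0.43]), (0.086, np.float64(0.004), [0.52, -0.09, 0.45]), (0.11, np.float64(0.001), [0.51, -0.1, 0.47]), (0.14, np.float64(0.001), [0.51, -0.11, 0.48]), (0.17, np.float64(0.004), [0.51, -0.11, 0.49]), (0.2, np.float64(0.016), [0.5, -0.11, 0.5])]
0 0.03 [(0.07, np.float64(0.017), [0.51, -0.1, 0.44]), (0.086, np.float64(0.012), [0.51, -0.1, 0.45]), (0.11, np.float64(0.006), [0.51, -0.11, 0.47]), (0.14, np.float64(0.003), [0.51, -0.11, 0.48]), (0.17, np.float64(0
[... 1123 characters left out ...]
, [0.51, -0.11, 0.48]), (0.17, np.float64(0.004), [0.51, -0.11, 0.49]), (0.2, np.float64(0.017), [0.5, -0.11, 0.51])]
-9 0.03 [(0.07, np.float64(0.023), [0.5, -0.09, 0.44]), (0.086, np.float64(0.018), [0.5, -0.1, 0.45]), (0.11, np.float64(0.011), [0.5, -0.11, 0.47]), (0.14, np.float64(0.006), [0.5, -0.12, 0.48]), (0.17, np.float64(0.01), [0.5, -0.12, 0.49]), (0.2, np.float64(0.021), [0.49, -0.12, 0.51])]
-9 0.035 [(0.07, np.float64(0.028), [0.49, -0.1, 0.44]), (0.086, np.float64(0.023), [0.5, -0.1, 0.45]), (0.11, np.float64(0.016), [0.49, -0.11, 0.47]), (0.14, np.float64(0.01), [0.5, -0.12, 0.49]), (0.17, np.float64(0.013), [0.49, -0.12, 0.49]), (0.2, np.float64(0.024), [0.49, -0.12, 0.51])]
```

Emit:
play_rows:
  series: "-0.2 0 -1 0 0.35;-0.5 0 -2.5 0 0.35;-0.8 0 -4 0 0.35;-1.1 0 -5.5 0 0.35;-1.4 0 -7 0 0.35;-1.7 0 -8 0 0.35;-1.9 0 -8.8 0 0.35;-1.9 0 -9 0 0.35;-1.9 0 -9 0 0.35;-1.9 0 -9 0 0.35"

```text
time: 18.07
tcp_pos: [0.4456, 0.0212, 0.111]
orientation: [-0.143, 0.99, -0.0, 0.0]
ft_force: [0.5, 0.4, 1.3]
grip_width: 0.0574
```

```bash
python3 - <<'E'
from look import *
c=look("scene13","scene",1);print(manip.get_obs()["q"].round(3))
cv2.imwrite("pics/scene13z.png",cv2.resize(c["frame"][0:260,200:470],None,fx=2.8,fy=2.8)[:600])
E
```

```text
18.17 [0.4458 0.0211 0.1113] jaw deg 16.46 F [-0.2 -0.4 -0.5] w 0.0579
[-0.634  0.236  0.504  2.238 -0.176  0.703  1.851]
```

View pics/scene13z.png

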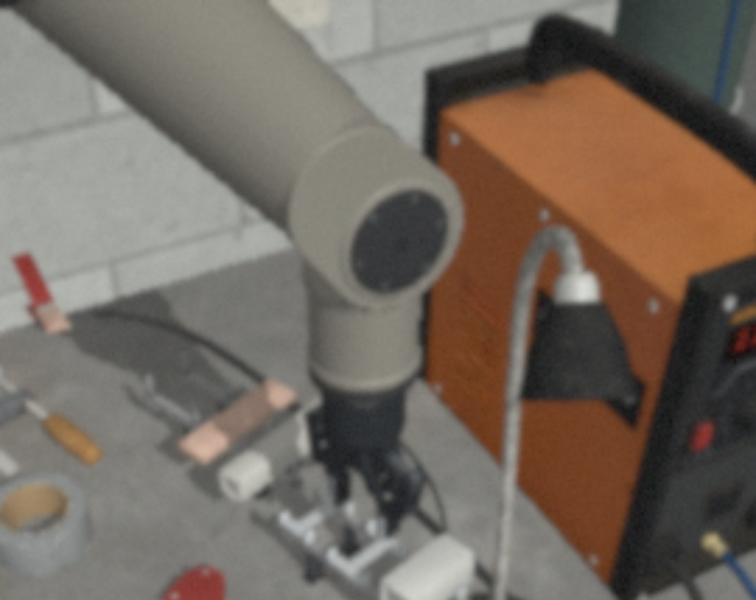

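```bash
cat > clr.py <<'E'
from look import *
from scipy.spatial import cKDTree
def cl(n):
    W=pts(pickle.load(open(n+".pkl","rb"))).reshape(-1,3);return W[np.isfinite(W).all(1)]
def stem():
    S=np.vstack([cl("top0"),cl("wrist3"),cl("scene4"),cl("scene0")]);X,Y,Z=S.T
    S=S[(Z>.1)&(Z<.60)&(Y<-.055)&(Y>-.3)&(X>.38)&(X<.56)&~((Z<.105)&(X<.52))]
    return cKDTree(S[~((S[:,2]<.35)&(np.hypot(S[:,0]-.535,S[:,1]+.08)>.035))])
def clear(names,A,targets,ymin):
    T=stem();P=np.vstack([cl(n) for n in names]);R=P-A
    R=R[(R[:,2]>.09)&(np.hypot(R[:,0],R[:,1])<.3)&(P[:,1]>ymin)&(P[:,0]<.545)];R=R[T.query(R+A)[0]>.006]
    for t in targets:
        o=[]
        for rot in(0,-9):
            a=np.radians(rot);M=np.array([[np.cos(a),-np.sin(a),0],[np.sin(a),np.cos(a),0],[0,0,1]]);d,_=T.query(R@M.T+t);o+=[d.min().round(4),(R[d.argmin()]@M.T+t).round(3).tolist()]
        print(t,o)
E
python3 - <<'E'
from clr import *
look("top13","top",0)
clear(["scene13","top13"],np.array([.4458,.0211,.1113]),[(.445,-.02,.111),(.445,-.04,.111),(.445,-.06,.111),(.45,-.0587,.1),(.45,-.0587,.086),(.4545,-.0573,.086)],-.06)
E
```

```text
18.22 [0.4458 0.021  0.1113] jaw deg 16.46 F [-0.5  0.1  0.3] w 0.0574
(0.445, -0.02, 0.111) [np.float64(0.0251), [0.499, -0.074, 0.445], np.float64(0.0304), [0.493, -0.077, 0.464]]
(0.445, -0.04, 0.111) [np.float64(0.0175), [0.502, -0.089, 0.464], np.float64(0.0222), [0.493, -0.097, 0.464]]
(0.445, -0.06, 0.111) [np.float64(0.0121), [0.502, -0.109, 0.464], np.float64(0.0179), [0.492, -0.115, 0.47]]
(0.45, -0.0587, 0.1) [np.float64(0.0108), [0.505, -0.106, 0.459], np.float64(0.0182), [0.492, -0.115, 0.469]]
(0.45, -0.0587, 0.086) [np.float64(0.0159), [0.507, -0.098, 0.438], np.float64(0.0221), [0.495, -0.098, 0.452]]
(0.4545, -0.0573, 0.086) [np.float64(0.0117), [0.511, -0.096, 0.438], np.float64(0.0181), [0.499, -0.098, 0.453]]
```

Emit:
play_rows:
  series: "0 -0.5 0 0 0.35;0 -1.3 0 0 0.35;0 -2.1 0 0 0.35;0 -2.9 0 0 0.35;0 -3.6 0 0 0.35;0 -4.3 0 0 0.35;0 -4.8 0 0 0.35;0 -5 0 0 0.35;0 -5 0 0 0.35;0 -5 0 0 0.35"

```text
time: 19.05
tcp_pos: [0.4453, -0.0291, 0.1108]
orientation: [-0.143, 0.99, 0.0, -0.0]
ft_force: [0.0, 0.6, -0.2]
grip_width: 0.0576
```

```bash
python3 - <<'E'
from clr import *
look("scene14","scene",1);look("top14","top",0);A=manip.get_obs()["tcp_pos"]
clear(["scene14","top14"],A,[A,(.445,-.06,.111),(.45,-.0587,.1),(.45,-.0587,.086)],-.11)
c=look("wrist14","wrist",0);pieces(c,dict(short=(.3,.6,-.11,.0,.09,.105)))
E
```

```text
19.15 [ 0.4453 -0.0288  0.1108] jaw deg 16.47 F [-0.4  0.6 -0.3] w 0.0577
19.2 [ 0.4453 -0.0288  0.1108] jaw deg 16.48 F [0.2 0.4 0.1] w 0.0576
[ 0.44532293 -0.02879873  0.11076324] [np.float64(0.0252), [0.494, -0.088, 0.45], np.float64(0.0321), [0.484, -0.093, 0.465]]
(0.445, -0.06, 0.111) [np.float64(0.0169), [0.493, -0.116, 0.471], np.float64(0.0229), [0.487, -0.112, 0.47]]
(0.45, -0.0587, 0.1) [np.float64(0.0154), [0.5, -0.104, 0.459], np.float64(0.0216), [0.493, -0.103, 0.46]]
(0.45, -0.0587, 0.086) [np.float64(0.0198), [0.498, -0.097, 0.452], np.float64(0.0249), [0.499, -0.073, 0.441]]
19.25 [ 0.4453 -0.0288  0.1108] jaw deg 16.49 F [-0.8 -0.3  0.1] w 0.0578
short 8741 mean [ 0.4718 -0.0481] rect [478.8 -50.3] [91.2 40.2] 16.4 pca 20.08 z 0.099
```

View pics/wrist14.png

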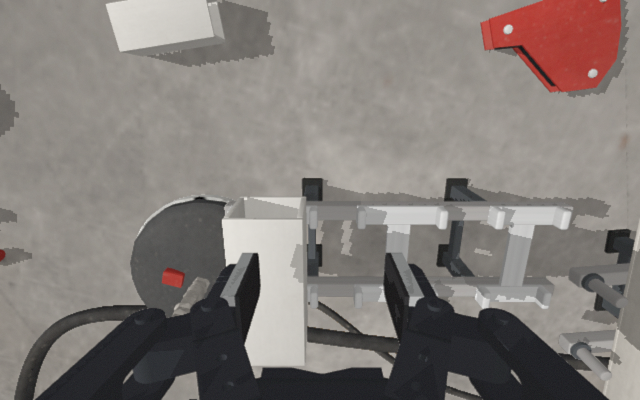

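View pics/scene14.png

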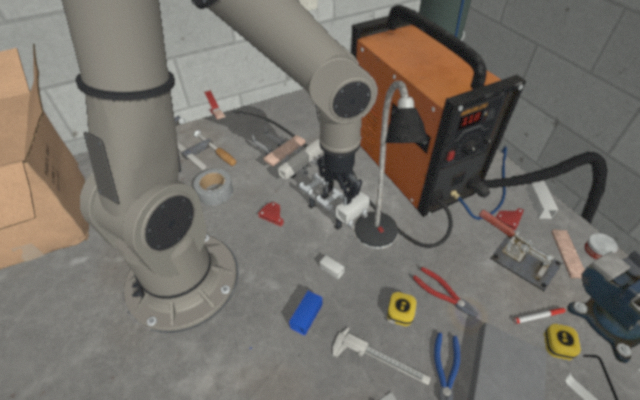

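Emit:
play_rows:
  series: "0 -0.5 0 0 0.35;0 -1.2 0 0 0.35;0 -1.9 0 0 0.35;0 -2.6 0 0 0.35;0.1 -3 0 0 0.35;0.3 -3 -0.5 0 0.35;0.4 -3 -1.2 0 0.35;0.4 -3 -2 0 0.35;0.4 -3 -2.4 0 0.35;0.4 -3 -2.6 0 0.35"

```text
time: 20.08
tcp_pos: [0.4487, -0.059, 0.0837]
orientation: [-0.143, 0.99, -0.0, -0.001]
ft_force: [-0.4, 0.3, -0.5]
grip_width: 0.0575
```

```bash
python3 - <<'E'
from clr import *
look("scene15","scene",1);A=manip.get_obs()["tcp_pos"]
c=look("wrist15","wrist",0)
E
```

```text
20.18 [ 0.4489 -0.0591  0.0842] jaw deg 16.46 F [0.2 0.1 0.3] w 0.0578
20.23 [ 0.4491 -0.0591  0.0846] jaw deg 16.46 F [-1.  -0.3 -0.5] w 0.058
```

View pics/wrist15.png

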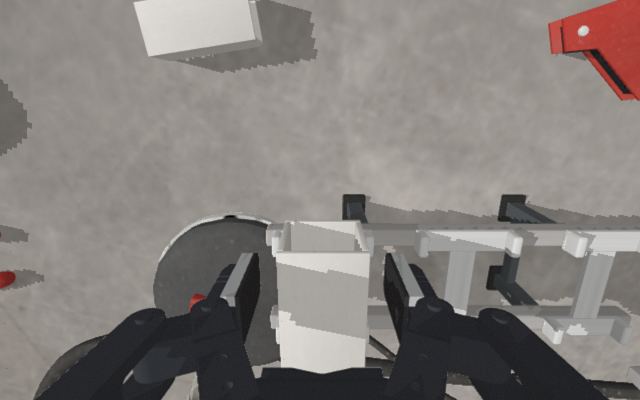

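Emit:
play_rows:
  series: "0 0 -0.1 0 0.1;0 0 -0.1 0 -1;0 0 -0.1 0 -1;0 0 -0.1 0 -1;0 0 -0.1 0 -1;0 0 -0.1 0 -1;0 0 0.2 0 -1;0 0 0.8 0 -1;0 0 1.5 0 -1;0 0 2 0 -1"
  newtons: 60

```text
time: 21.07
tcp_pos: [0.4496, -0.0592, 0.1058]
orientation: [-0.143, 0.99, -0.0, 0.0]
ft_force: [1.5, 0.1, -0.4]
grip_width: 0.0388
```

```bash
python3 - <<'E'
from look import *
c=look("wrist16","wrist",1);o=manip.get_obs();held(c,tooly(o["orientation"]),o["tcp_pos"],.09)
E
```

```text
21.17 [ 0.4499 -0.059   0.1059] jaw deg 16.46 F [-0.2 -0.6 -2.1] w 0.0386
plane slope along 0.0085 across 0.0203 top z at tcp 0.0005
near end -0.1364 centre rel tcp along -0.0914
across edges [-0.0346  0.0349]
```

View pics/wrist16.png

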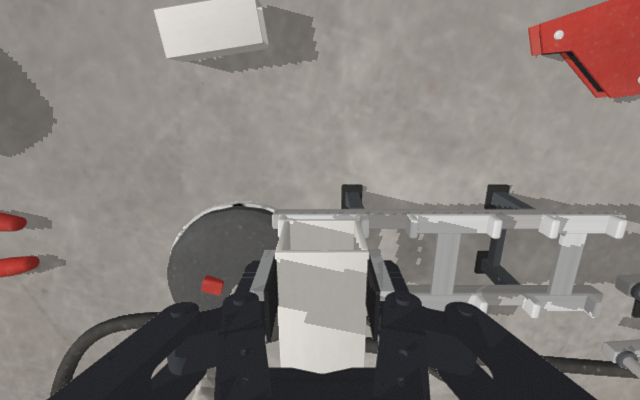

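Emit:
play_rows:
  series: "0 0.5 0.2 0 -1;0 1.5 0.4 0 -1;0 2.7 0.4 0 -1;0 4 0.5 0 -1;0 5.5 1 0.3 -1;-0.3 7.5 2 0.6 -1;-0.6 9.5 3 0.9 -1;-0.9 12 4 1.2 -1;-1.5 14.5 4.5 1.6 -1;-2 17 4.5 2 -1"

```text
time: 22.0
tcp_pos: [0.4292, 0.1125, 0.1508]
orientation: [-0.16, 0.987, 0.0, 0.001]
ft_force: [2.0, 0.1, -0.3]
grip_width: 0.0386
```

```bash
sed -i 's/def held(c,jaw,tcp,L):/def held(c,jaw,tcp,L,r0=100,r1=250):/; s/W\[100:250,290:350\]/W[r0:r1,290:350]/;s/&(lx<-.02)/\&(lx<0)/' look.py; python3 - <<'E'
from look import *
c=pickle.load(open("wrist16.pkl","rb"));W=pts(c)
held(c,16.46,np.array([.4499,-.059,.1059]),.09,262,335)
c=look("wrist17","wrist",1);o=manip.get_obs();held(c,tooly(o["orientation"]),o["tcp_pos"],.09,262,335)
E
```

```text
plane slope along -0.002 across -0.0017 top z at tcp 0.1213
near end -0.0149 centre rel tcp along 0.0301Traceback (most recent call last):
  File "<stdin>", line 3, in <module>
  File "look.py", line 37, in held
    print("across edges",np.round([np.percentile(ly[k],.3),np.percentile(ly[k],99.7)],4))
                                   ~~~~~~~~~~~~~^^^^^^^^^^
    return _quantile_unchecked(
        a, q, axis, out, overwrite_input, method, keepdims, weights)
    return _ureduce(a,
                    func=_quantile_ureduce_func,
    ...<5 lines>...
                    overwrite_input=overwrite_input,
                    method=method)
    r = func(a, **kwargs)
    result = _quantile(arr,
                       quantiles=q,
    ...<2 lines>...
                       out=out,
                       weights=wgt)
    slices_having_nans = np.isnan(arr[-1, ...])
                                  ~~~^^^^^^^^^
IndexError: index -1 is out of bounds for axis 0 with size 0
```

```bash
python3 - <<'E'
from look import *
o=manip.get_obs();print(o["tcp_pos"].round(4),tooly(o["orientation"]))
E
```

```text
[0.4292 0.1125 0.1508] 18.462220128021123
```

Emit:
play_rows:
  series: "-0.7 2.2 0 0.4 -1;-1.5 4.8 0 0.8 -1;-2.3 7.5 0 1.2 -1;-3.2 10.3 0 1.6 -1;-4 13 0 2 -1;-4.8 15.7 0 2.4 -1;-5.6 18.2 0 2.7 -1;-6.3 20.4 0 3 -1;-6.8 21.9 0 3.1 -1;-6.9 22.4 0 3.1 -1"

```text
time: 22.83
tcp_pos: [0.3588, 0.3375, 0.1496]
orientation: [-0.189, 0.982, 0.0, -0.0]
ft_force: [-0.0, 0.7, -0.7]
grip_width: 0.0388
```

```bash
python3 - <<'E'
from look import *
c=look("wrist18","wrist",2);o=manip.get_obs();pins(c,(.4172,.2752),21.6)
try: held(c,tooly(o["orientation"]),o["tcp_pos"],.09,262,335)
except Exception as e: print(e)
E
```

```text
22.98 [0.3602 0.3344 0.1496] jaw deg 21.56 F [ 0.5 -1.3 -1.2] w 0.0388
(28, -39) 150 [ 27.3 -37.5]
(28, -117) 175 [  27.5 -115. ]
(-28, 117) 134 [-28.5 116.7]
(-28, 39) 135 [-28.5  39.8]
(-28, -39) 163 [-28.3 -37.3]
(-28, -117) 202 [ -28.1 -114.8]
plane slope along -0.0048 across 0.0002 top z at tcp 0.1644
near end -0.0151 centre rel tcp along 0.0299
index -1 is out of bounds for axis 0 with size 0
```

View pics/wrist18.png

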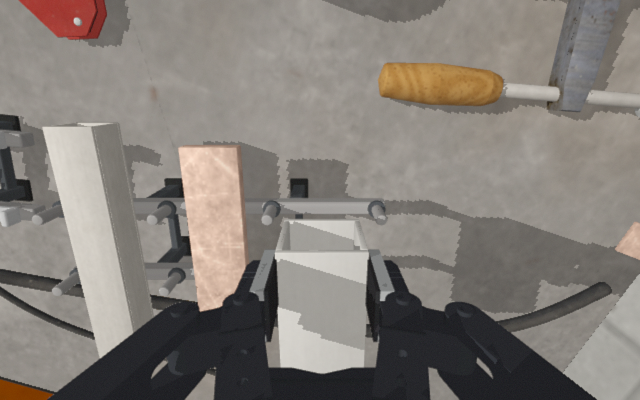

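Emit:
play_rows:
  series: "0 0.1 -1 0 -1;0 0.2 -2.3 0 -1;0 0.2 -3.6 0 -1;0 0.2 -4.8 0 -1;0 0.2 -5.7 0 -1;0 0.2 -6.3 0 -1;0 0.2 -6.6 0 -1;0 0.2 -6.8 0 -1;0 0.2 -6.8 0 -1;0 0.2 -6.8 0 -1"

```text
time: 23.82
tcp_pos: [0.3605, 0.3369, 0.0821]
orientation: [-0.187, 0.982, 0.0, 0.0]
ft_force: [0.7, 0.4, -0.3]
grip_width: 0.0383
```

```bash
python3 - <<'E'
from look import *
c=look("wrist19","wrist",1);o=manip.get_obs();pins(c,(.4172,.2752),21.6)
E
```

```text
23.92 [0.3605 0.3371 0.0822] jaw deg 21.55 F [-0.5 -0.1 -1.3] w 0.0386
(28, -39) 74 [ 25. -39.]
(-28, 117) 244 [-29.2 117. ]
(-28, 39) 225 [-29.3  39.3]
(-28, -39) 364 [-28.5 -37.1]
```

View pics/wrist19.png

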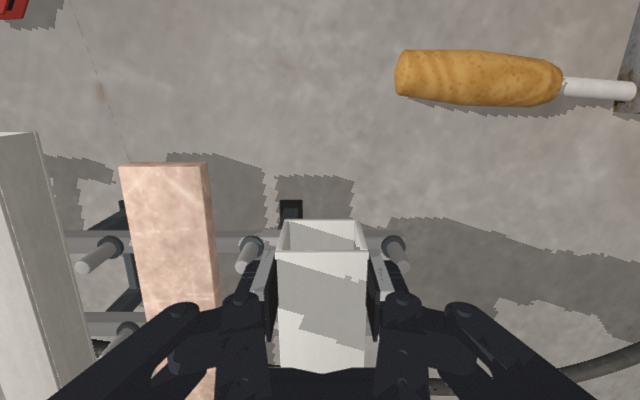

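Emit:
play_rows:
  series: "0 -0.05 -0.1 0 -1;0 -0.05 -0.15 0 -1;0 -0.05 -0.2 0 -1;0 -0.05 -0.25 0 -1;0 -0.05 -0.25 0 -1;0 -0.05 -0.25 0 -1;0 -0.05 -0.25 0 -1;0 -0.05 -0.25 0 -1;0 -0.05 -0.25 0 -1;0 -0.05 -0.25 0 -1"

```text
time: 24.75
tcp_pos: [0.3604, 0.3364, 0.0801]
orientation: [-0.187, 0.982, 0.0, -0.0]
ft_force: [-5.8, -6.1, 20.8]
grip_width: 0.0388
```

Emit:
play_rows:
  series: "0 0 0.05 0 -1;0 0 0.07 0 -1;0 0 0.07 0 -0.2;0 0 0.07 0 0.05;0 0 0.07 0 0.08;0 0 0.07 0 0.08;0 0 0.5 0 0.08;0 0 1.5 0 0.08;0 0 3 0 0.1;0 0 5 0 0.1"

```text
time: 25.58
tcp_pos: [0.36, 0.3358, 0.1298]
orientation: [-0.187, 0.982, -0.001, -0.001]
ft_force: [0.2, 0.1, 0.2]
grip_width: 0.0468
```

Emit:
play_rows:
  series: "0.3 -0.5 2.5 0 0.1;0.7 -1.5 5 0 0.1;1.2 -2.5 7.5 0 0.1;1.7 -3.5 9 0 0.1;2.2 -4.5 10 0 0.1;2.7 -5.2 11 0 0.1;3 -5.8 11.5 0 0.1;3 -6 12 0 0.1;3 -6 12 0 0.1;3 -6 12 0 0.1"

```text
time: 26.42
tcp_pos: [0.39, 0.2766, 0.2489]
orientation: [-0.187, 0.982, -0.0, -0.0]
ft_force: [0.6, 0.9, -0.4]
grip_width: 0.0471
```

```bash
python3 - <<'E'
from look import *
c=look("wrist20","wrist",2);pins(c,(.4172,.2752),21.6);pieces(c,dict(short=(.3,.6,.3,.40,.09,.1),long=(.3,.6,.13,.27,.0825,.09),cop=(.3,.6,.2,.35,.062,.0715)))
W=pts(c);m=(abs(W[...,2]-.055)<.003)&(W[...,0]>.34)&(W[...,0]<.5)
a=np.radians(21.6);R=np.array([[np.cos(a),-np.sin(a)],[np.sin(a),np.cos(a)]])
for n,y in(("left",.078),("mid",0),("right",-.078)):print(n,(np.array([.4172,.2752])+R@[0,y]).round(4))
E
```

```text
26.57 [0.3899 0.2766 0.2486] jaw deg 21.59 F [-0.5  0.3  0.2] w 0.0473
(28, 117) 68 [ 27.6 116.3]
(28, 39) 64 [27.5 39. ]
(28, -39) 66 [ 27.5 -38.3]
(28, -117) 71 [  27.7 -115.5]
(-28, 117) 75 [-27.9 116.3]
(-28, 39) 68 [-28.   38.9]
(-28, -39) 68 [-28.  -38.2]
(-28, -117) 79 [ -28.1 -115.6]
short 3912 mean [0.3866 0.346 ] rect [388.8 347.3] [90.  40.4] 21.8 pca 22.24 z 0.0951
long 5164 mean [0.4317 0.1965] rect [445.7 202.2] [179.3  30.6] 21.4 pca 20.6 z 0.085
cop 5542 mean [0.4125 0.2727] rect [417.3 274.6] [149.8  40.1] 21.4 pca 21.49 z 0.067
left [0.3885 0.3477]
mid [0.4172 0.2752]
right [0.4459 0.2027]
```

View pics/wrist20.png

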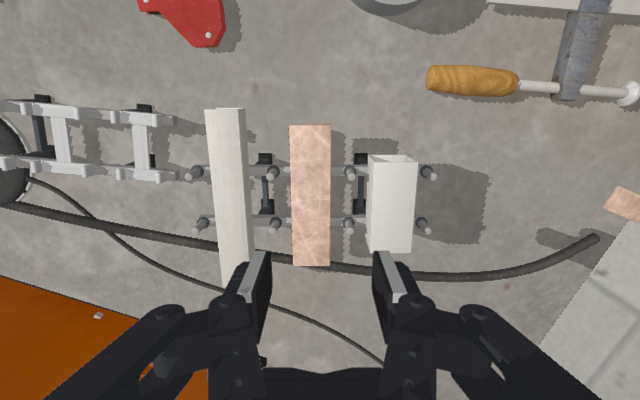

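```bash
python3 - <<'E'
from look import *
print(manip.finish_job(),manip.get_obs()["time"])
E
```

```text
the job is handed in; nothing more can be done
the job is handed in; nothing more can be done
```

The three pieces are on the pin rack in reverse order, and the job was handed in at about 26.6 s, within the 75 s limit. The long tube went from left to the right-hand bay, the copper bar stayed in the middle, and the short tube went from right to the left-hand bay.

- **Last wrist-camera check:** each piece's centre measured within about 1 mm of its bay middle. Angles were 21.4 to 21.8° against the rack's 21.6°, and the top surfaces were at rail-rest height (0.085, 0.067 and 0.095 m), so each lies flat on the rails. The gripper was clear of everything, and I never moved near the tape measure or the pliers.
- **Short tube:** I gripped it high and 30 mm nearer the robot than its centre. Gripping at the centre would have brought the wrist joint into the lamp stem, by my estimate from the depth images.
- **Forces:** the readings I saw at the ends of moves peaked at about 21 N, when setting the short tube down; copper reached about 19 N.
- **Disagreements:** the top and wrist cameras differed by 2 to 3 mm on absolute position, so I used the wrist camera for both picking and placing. Principal-axis fits for the long and short tubes in the last image were 0.6 to 1.0° off the rack angle, probably because side faces were in view; the rectangle fits agreed.

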